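# Find the loose specimen-jar caps and slide those jars to rework

## Robot

A 6-joint arm with a two-finger parallel gripper is mounted at the origin on the work surface. World frame = base frame: x ahead of the robot, y to its left, z up, the work surface at z = 0. Lengths are in mm, angles in rad, forces in N, time in s.
With the tool pointing down it reaches from about 350 to 725 mm from the base axis. Payload 6 kg.
Tool frame: the origin (TCP) lies between the finger pads; the fingertips stand robot.tip_reach ahead of it and the grasp point (between the pads) lies 6 mm ahead of it (robot.tip_reach is the distance from the TCP to the fingertips, in mm); x points along the fingers, z is the direction in which the jaws open and shut, and the axes are right-handed (so a half turn about x gives the same grasp; the last joint's range is limited). The gripper opens to 85 mm and grips with 20 to 120 N. Pads are 22 mm wide; open, the fingers measure 114 mm over their backs; the gripper's body (76 mm by 85 mm) begins 54 mm behind the grasp point. The pads swing forward as they close: fully open they stand 13 mm farther back than shut.
Start: joints at [-0.854, 0.04, 0.085, 0, -1.615, -0.334], TCP at [224.12, -556.549, 256.261] pointing down, gripper open.
Joint ranges: [-2.56, 2.56], [-1.29, 2.01], [-1.08, 1.49], [-3.29, 1.98], [-2.81, -0.18], [-2.99, 2.99]. Speed limits (rad/s): [2.57, 2.57, 3.01, 3.14, 3.14, 3.14].

## Interface

Orientations are given as a unit quaternion [w, x, y, z].
In Python, from bench import robot gives the robot as it stands. The module is installed in compiled form; this text tells all that it offers.
- The arm moves only by the tool move_arm, never from a script. Its argument "rows" is a list of rows, each a list of 7 numbers: the shift along the tool's x, y, z in mm, then the turn, a rotation vector about the tool's x, y, z in rad, then the opening in per cent of the stroke, from 0 (shut) to 100 (fully open). A call has 1 to 5 rows; each row is the pose to reach, as a shift and turn from the pose commanded when the call began, along the tool's axes at that moment; what a row does not reach only later rows make up. A row lasts 1/12 s, in which the tool goes at most 41.7 mm and 7.16 degrees, less where a joint would pass 70% of its speed; a pose out of reach is approached as far as the arm can. A call with a gripper value outside its range is refused whole. The fingers move at their own pace and stop on an object; "grip_force" is the grip in N (left out, the last holds). Time passes only in rows, so rows that repeat a pose let the fingers close. It gives the time, the measured TCP pose, the force and the opening at its end, in the units of the state.
- robot.state(): the state, without advancing time (a new reading comes with each control period).
- robot.camera(name): name is "scene" or "side" or "wrist"; returns the picture (384x512x3 uint8, red, green, blue); there is no depth.
- robot.calibration(name): a dict with "camera_matrix" (3x3 intrinsics, pixels), "pose" (4x4, takes a point from camera to world coordinates). Camera axes: x right, y down, z forward; pixel columns grow to the right and rows downward; lengths in mm; the calibration is good to about 2 mm. A picture is of the moment at which its call begins: read the wrist's pose just before it. calibration takes no time and is no camera call; for the wrist camera it gives the pose at the moment of the call.
- robot.job_done(): hands the job in, once; it reports no verdict.
The state is a dict: "clock": time; "q": joint angles; "qd": joint speeds; "tau": joint torques, N m; "eef_pos": TCP position; "tcp_rot": TCP orientation; "wrist_force": force on the tool from outside, world axes, zero at the start; "wrist_torque": the same for the moment, N m; "opening": opening from 0.0 (shut) to 1.0 (fully open).
Only numpy, scipy, OpenCV 4.12 (cv2) and the standard library are available. Lean on these libraries where they do the work, as an engineer would, in place of code of your own. Each camera call takes 0.05 s, during which the arm holds its last target.

## Task

Two of the four specimen jars in the rack have loose caps: gently try every winged cap by turning it anticlockwise (a tight one gives only a few degrees and stiffens like a spring, a loose one turns on easily; turn that one at least ten degrees). Slide each jar whose cap is loose along its own lane until its foot is wholly on the red rework strip at the far end. Leave the jars with tight caps and the amber bottle where they stand, and do not disturb the cup, yellow box, beaker and white bottle around the rack.

Things in the scene. Friction and masses are not known exactly. Their poses are not given: they have to be found in the camera images.
- rack: Fixed grey rack with aluminium rails, 222 x 423 mm. Origin: under its centre, on the table; x runs along the lanes, away from the robot. Five lanes, centre lines at rack y = -164, -82, 0, 82, 164 mm. Each is a T-slot (floor z 6 mm, 69 mm wide, rail lips z 16 to 21 mm leave a 59 mm slot): a foot in it cannot be lifted or turned, only slid along x. White part: x -105 to 8 mm.
- red_strip (a point): Middle of the red rework strip, the far part of all five lanes: rack x 8 to 105 mm, full width, ended by a red stop bar (near face at rack x = 105 mm, top z 21 mm). This point: rack x = 56.5 mm, y = 0, on the lane floor, z = 6 mm. A jar standing wholly on it has its axis at rack x 53 to 60 mm.
- jar_a_mid (a point): Specimen jar a, one of four alike, 0.6 kg, in the white part of some lane: round jar 54 mm in diameter, on a foot 90 mm (x, along the lane) x 66 x 8 mm. This point: on the axis, 33 mm above the foot's underside (39 above the table). Jar wall 8 to 58 mm above that underside, then the cap, to 90 mm. Slides with 1.5 to 5 N if pushed on its lower half; pushed at the cap it may bind.
- wing_a (a point): Middle of the winged grip on jar a's blue cap: an upright white fin 68 mm long (its x axis), 12 mm thick (y), 18 mm high, on the cap's axis. This point: its centre, 87 mm above the table; the flat top of the round cap (56 mm across) is 9 mm lower. At the start the fin lies about 17 degrees to one side or the other of the lane's direction.
- cap_a (a joint): Turn of jar a's cap, rad: 0 at the start, grows as it unscrews (anticlockwise from above), cannot go below 0. A tight cap starts at 0.05 N m, then resists as a spring of 0.6 N m/rad; let go, it keeps up to 0.08 rad of its turn. A loose cap turns with 0.015 N m, to 1.5 rad, and stays. Two of the four are loose; which two is not told or seen.
- jar_b_mid (a point): Specimen jar b, one of four alike, 0.6 kg, in the white part of some lane: round jar 54 mm in diameter, on a foot 90 mm (x, along the lane) x 66 x 8 mm. This point: on the axis, 33 mm above the foot's underside (39 above the table). Jar wall 8 to 58 mm above that underside, then the cap, to 90 mm. Slides with 1.5 to 5 N if pushed on its lower half; pushed at the cap it may bind.
- wing_b (a point): Middle of the winged grip on jar b's blue cap: an upright white fin 68 mm long (its x axis), 12 mm thick (y), 18 mm high, on the cap's axis. This point: its centre, 87 mm above the table; the flat top of the round cap (56 mm across) is 9 mm lower. At the start the fin lies about 17 degrees to one side or the other of the lane's direction.
- cap_b (a joint): Turn of jar b's cap, rad: 0 at the start, grows as it unscrews (anticlockwise from above), cannot go below 0. A tight cap starts at 0.05 N m, then resists as a spring of 0.6 N m/rad; let go, it keeps up to 0.08 rad of its turn. A loose cap turns with 0.015 N m, to 1.5 rad, and stays. Two of the four are loose; which two is not told or seen.
- jar_c_mid (a point): Specimen jar c, one of four alike, 0.6 kg, in the white part of some lane: round jar 54 mm in diameter, on a foot 90 mm (x, along the lane) x 66 x 8 mm. This point: on the axis, 33 mm above the foot's underside (39 above the table). Jar wall 8 to 58 mm above that underside, then the cap, to 90 mm. Slides with 1.5 to 5 N if pushed on its lower half; pushed at the cap it may bind.
- wing_c (a point): Middle of the winged grip on jar c's blue cap: an upright white fin 68 mm long (its x axis), 12 mm thick (y), 18 mm high, on the cap's axis. This point: its centre, 87 mm above the table; the flat top of the round cap (56 mm across) is 9 mm lower. At the start the fin lies about 17 degrees to one side or the other of the lane's direction.
- cap_c (a joint): Turn of jar c's cap, rad: 0 at the start, grows as it unscrews (anticlockwise from above), cannot go below 0. A tight cap starts at 0.05 N m, then resists as a spring of 0.6 N m/rad; let go, it keeps up to 0.08 rad of its turn. A loose cap turns with 0.015 N m, to 1.5 rad, and stays. Two of the four are loose; which two is not told or seen.
- jar_d_mid (a point): Specimen jar d, one of four alike, 0.6 kg, in the white part of some lane: round jar 54 mm in diameter, on a foot 90 mm (x, along the lane) x 66 x 8 mm. This point: on the axis, 33 mm above the foot's underside (39 above the table). Jar wall 8 to 58 mm above that underside, then the cap, to 90 mm. Slides with 1.5 to 5 N if pushed on its lower half; pushed at the cap it may bind.
- wing_d (a point): Middle of the winged grip on jar d's blue cap: an upright white fin 68 mm long (its x axis), 12 mm thick (y), 18 mm high, on the cap's axis. This point: its centre, 87 mm above the table; the flat top of the round cap (56 mm across) is 9 mm lower. At the start the fin lies about 17 degrees to one side or the other of the lane's direction.
- cap_d (a joint): Turn of jar d's cap, rad: 0 at the start, grows as it unscrews (anticlockwise from above), cannot go below 0. A tight cap starts at 0.05 N m, then resists as a spring of 0.6 N m/rad; let go, it keeps up to 0.08 rad of its turn. A loose cap turns with 0.015 N m, to 1.5 rad, and stays. Two of the four are loose; which two is not told or seen.
- reagent_mid (a point): Tall amber bottle with a black cap in the remaining lane, on the same kind of foot; 50 mm in diameter, 159 mm tall (165 mm above the table). This point: on its axis, 80 mm above the foot's underside. A bystander.
- specimen_cup: Bystander: orange open cup, 66 mm across, 70 mm tall. Origin: centre of its underside.
- slide_mailer: Bystander: yellow flat box 85 x 60 x 28 mm. Origin: centre of its underside.
- beaker: Bystander: clear glass beaker 72 mm across, 95 mm tall. Origin: centre of its underside.
- wash_bottle: Bystander: white bottle with a red cap, 60 mm across, 170 mm tall. Origin: centre of its underside.

How it is judged (in metres and radians):
At the end, for the whole second after the job is handed in: Each jar either stands within 25 mm of its start with its cap tried and tight (0.03 to 0.13 rad of turn left), or has a loose cap (over 0.15 rad) and its axis beyond rack x = 45 mm (on the red strip, within 8 mm). Both loose-capped jars are on the strip. All jars upright and at rest (((value of joint cap_a between 0.03 and 0.13 rad and distance of jar_a_mid from where it was at the start of the episode below 0.025 m) or (value of joint cap_a above 0.15 rad and x of jar_a_mid in the frame of rack above 0.045 m)) and angle between each of jar_a_mid, jar_b_mid, jar_c_mid, jar_d_mid's own z axis and vertical below 0.1 rad and linear speed of each of jar_a, jar_b, jar_c, jar_d below 0.02 m/s and ((value of joint cap_b between 0.03 and 0.13 rad and distance of jar_b_mid from where it was at the start of the episode below 0.025 m) or (value of joint cap_b above 0.15 rad and x of jar_b_mid in the frame of rack above 0.045 m)) and ((value of joint cap_c between 0.03 and 0.13 rad and distance of jar_c_mid from where it was at the start of the episode below 0.025 m) or (value of joint cap_c above 0.15 rad and x of jar_c_mid in the frame of rack above 0.045 m)) and ((value of joint cap_d between 0.03 and 0.13 rad and distance of jar_d_mid from where it was at the start of the episode below 0.025 m) or (value of joint cap_d above 0.15 rad and x of jar_d_mid in the frame of rack above 0.045 m)) and x of any of jar_b_mid, jar_c_mid, jar_d_mid in the frame of rack above 0.045 m and x of any of jar_a_mid, jar_c_mid, jar_d_mid in the frame of rack above 0.045 m and x of any of jar_a_mid, jar_b_mid, jar_d_mid in the frame of rack above 0.045 m and x of any of jar_a_mid, jar_b_mid, jar_c_mid in the frame of rack above 0.045 m); the robot touches nothing.
It fails at once if a jar or its cap is pushed or gripped roughly, with more than 80 N (contact force between the fingers and jar_a above 80 N or contact force between the fingers and jar_b above 80 N or contact force between the fingers and jar_c above 80 N or contact force between the fingers and jar_d above 80 N).
It fails at once if a jar is tipped out of its lane (more than 20 degrees) (angle between any of jar_a_mid, jar_b_mid, jar_c_mid, jar_d_mid's own z axis and vertical above 0.35 rad).
It fails at once if the amber bottle is moved by more than 20 mm (distance of reagent_mid from where it was at the start of the episode above 0.02 m).
It fails at once if another bystander is moved by more than 30 mm (distance of any of specimen_cup, slide_mailer, beaker, wash_bottle from where it was at the start of the episode above 0.03 m).
It also fails if it takes over 61 s, if anything falls off the work surface, if the arm or the gripper's body presses on something with over 40 N, if the wrist force passes 120 N, or if a joint passes its speed limit or range.

## Working session

There is one attempt and no reset: what is moved stays moved. The work goes in short steps, Python scripts to look and compute and a tool call to move; the robot and the scene stay as the last step left them, time stands still between calls to the robot, and variables do not carry over. Pictures are saved under pics/ and viewed, and the job is handed in when it is done.

Besides the shell and the picture viewer there is one more tool, called after "Call:" by a JSON object that holds its "op" and its "data", one argument or row to a line. move_arm: Moves the arm, as the interface text tells. Its arguments: {"type":"object","properties":{"rows":{"type":"array","items":{"type":"array","items":{"type":"number"}}},"grip_force":{"type":"number"}},"required":["rows"]}

```bash
mkdir -p pics; ls
python3 - <<'E'
from bench import robot
import cv2,numpy as np
np.set_printoptions(precision=2,suppress=True)
s=robot.state()
print(s, robot.tip_reach)
for n in ("scene","side","wrist"):
    c=robot.calibration(n); print(n,c["camera_matrix"],c["pose"])
    im=robot.camera(n); cv2.imwrite(f"pics/{n}0.png",im[:,:,::-1])
E
```

```text
pics
{'clock': 0.0, 'q': array([-0.85,  0.04,  0.08, -0.  , -1.62, -0.33]), 'qd': array([-0.,  0., -0., -0.,  0., -0.]), 'tau': array([ -0.  , -36.82,  34.74,   6.93,  -0.01,  -0.  ]), 'eef_pos': array([ 224.08, -556.29,  255.28]), 'tcp_rot': array([ 0.4 , -0.59,  0.4 ,  0.59]), 'wrist_force': array([ 0.23, -0.09,  0.37]), 'wrist_torque': array([-0.12, -0.  , -0.02]), 'opening': 1.0013283141366633} 25.0
scene [[356.07   0.   260.72]
 [  0.   356.07 191.39]
 [  0.     0.     1.  ]] [[  -0.1     0.59   -0.8  1271.92]
 [   0.99    0.05   -0.09   68.08]
 [  -0.01   -0.81   -0.59  684.1 ]
 [   0.      0.      0.      1.  ]]
side [[387.5    0.   256.65]
 [  0.   387.5  197.59]
 [  0.     0.     1.  ]] [[ -1.    -0.05   0.08 371.89]
 [ -0.09   0.59  -0.8  952.65]
 [ -0.    -0.81  -0.59 787.75]
 [  0.     0.     0.     1.  ]]
wrist [[339.04   0.   255.16]
 [  0.   339.04 189.85]
 [  0.     0.     1.  ]] [[  -0.37    0.89    0.26  159.9 ]
 [   0.93    0.36    0.1  -582.27]
 [   0.      0.28   -0.96  371.79]
 [   0.      0.      0.      1.  ]]
```

View pics/scene0.png

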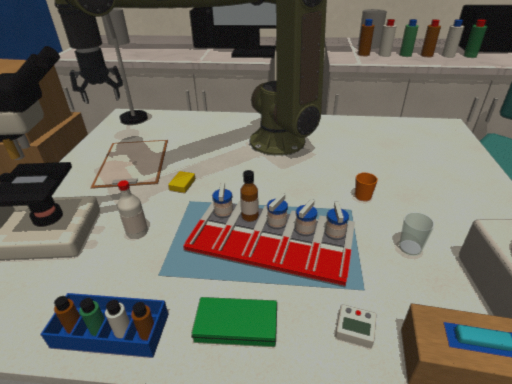

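View pics/side0.png

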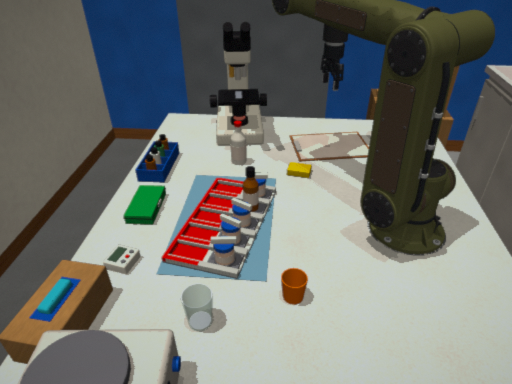

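View pics/wrist0.png

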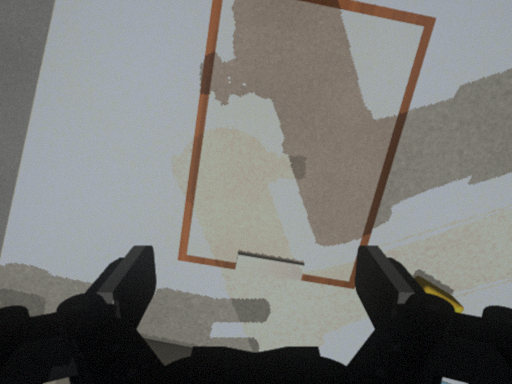

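The scene view shows, from left (−y) to right: a jar (222,195), the amber bottle (249,195), then jars at (277,205), (306,213) and (337,215). The red strip is nearer the camera. Next I'll zoom in and measure.

```bash
cat > h.py <<'E'
import cv2,numpy as np
from bench import robot
np.set_printoptions(precision=3,suppress=True)
def ray(c,u,v):
    K=c["camera_matrix"];P=c["pose"]
    d=P[:3,:3]@np.linalg.solve(K,[u,v,1.]);return P[:3,3],d
def onz(c,u,v,z):
    o,d=ray(c,u,v);return o+d*(z-o[2])/d[2]
def proj(c,p):
    P=c["pose"];q=P[:3,:3].T@(np.asarray(p)-P[:3,3]);q=c["camera_matrix"]@q;return q[:2]/q[2]
E
python3 - <<'E'
from h import *
for n in ("scene","side"):
    c=robot.calibration(n);im=cv2.imread(f"pics/{n}0.png");hsv=cv2.cvtColor(im,cv2.COLOR_BGR2HSV)
    H,S,V=cv2.split(hsv)
    blue=((H>100)&(H<125)&(S>180)&(V>80)).astype(np.uint8)
    red=(((H<5)|(H>175))&(S>200)&(V>120)).astype(np.uint8)
    for nm,m,z in(("blue",blue,78),("red",red,12)):
        k,l,st,ce=cv2.connectedComponentsWithStats(m)
        for i in range(1,k):
            if st[i,4]>25: print(n,nm,st[i],ce[i].round(1),onz(c,*ce[i],z)[:2].round(1))
    x0,y0=(160,150) if n=="scene" else (150,150)
    cv2.imwrite(f"pics/{n}0z.png",cv2.resize(im[y0:y0+140,x0:x0+210],None,fx=3.8,fy=3.8,interpolation=cv2.INTER_CUBIC))
E
```

```text
scene blue [213 191   5  10  34] [215.6 195.6] [ 483.1 -146.2]
scene blue [224 190   7  11  54] [227.  195.1] [ 477.9 -114.5]
scene blue [274 202  13  12  76] [281.2 207.5] [520.7  41.7]
scene blue [305 208  12  12  82] [310.9 214. ] [541.3 121.1]
scene blue [328 210   9  12  75] [332.  215.3] [542.1 176.2]
scene blue [343 210   5  12  37] [345.2 215.4] [539.2 210.5]
scene blue [  42  294  122   62 2444] [105.5 331.3] [ 919.3 -268.1]
scene blue [445 323  67  33 482] [470.7 342.7] [880.1 403.4]
scene red [118 181  10   6  44] [122.5 183.4] [ 356.8 -491.5]
scene red [ 185  221  165   61 3495] [271.7 252.2] [624.6  24.3]
side blue [   82     0   106   129 10439] [138.2  59. ] [ 1318.7 -1391.1]
side blue [ 401    0  111  140 3950] [475.3  56.6] [ -742.6 -1596.2]
side blue [ 326   34   59   85 3107] [355.6  78.6] [   34.3 -1136.7]
side blue [137 143  40  39 490] [156.  167.2] [ 830.2 -165.9]
side blue [257 179   8   5  31] [260.5 180.5] [ 459.6 -112.7]
side blue [233 206  15   9  77] [238.8 209.9] [511.   50.3]
side blue [222 222  16  10  91] [227.8 226.8] [531.9 129.9]
side blue [214 244  20   8 118] [222.9 246.8] [532.6 211.6]
side blue [ 31 279  49  42 312] [ 54.8 304.3] [881.7 430.6]
side blue [172 357   8  14  82] [175.3 363.3] [572.6 546.6]
side red [163 179  74  86 566] [194.1 227.2] [650.   63.9]
side red [216 184  27  10 163] [228.7 188.3] [ 575.4 -153.5]
side red [206 197  26  11 180] [219.  201.7] [595.7 -72.5]
side red [196 211  25  12 197] [208.6 216.4] [615.8   7.8]
side red [185 227  33  13 275] [200.3 232.7] [625.8  87.7]
side red [172 244  36  16 360] [189.8 251.3] [639.  169.4]
```

View pics/scene0z.png

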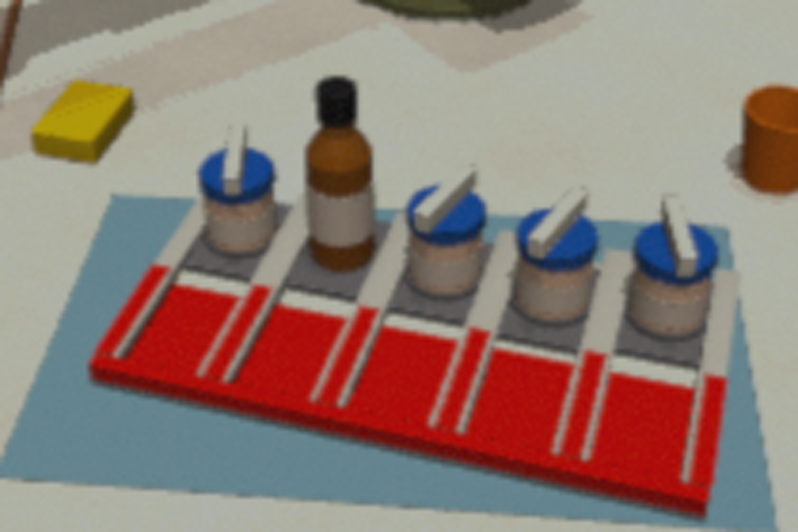

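View pics/side0z.png

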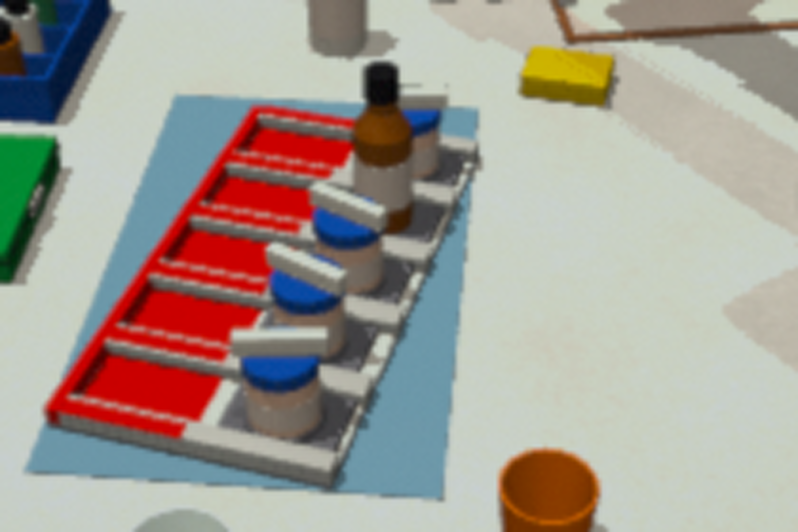

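Measuring the rack roughly first, then working out the move to a viewing pose above it.

```bash
cat >> h.py <<'E'
from scipy.spatial.transform import Rotation as R
def Rt(q): return R.from_quat([q[1],q[2],q[3],q[0]]).as_matrix()
def goto(p,yaw=None,s=None):
    """tool down, tool z at world yaw (picked mod pi nearest); print shift + rotvec in tool axes"""
    s=s or robot.state();M=Rt(s["tcp_rot"]);p0=s["eef_pos"]
    cur=np.arctan2(M[1,2],M[0,2])
    if yaw is None: yaw=cur
    else:
        yaw=min((yaw+k*np.pi for k in range(-3,4)),key=lambda a:abs(a-cur))
    x=np.array([0,0,-1.]);z=np.array([np.cos(yaw),np.sin(yaw),0]);T=np.stack([x,np.cross(z,x),z],1)
    rv=R.from_matrix(M.T@T).as_rotvec();sh=M.T@(np.asarray(p,float)-p0)
    print("pos",p0.round(1),"yaw deg",np.degrees(cur).round(1),"-> shift",sh.round(1),"rot",rv.round(3),"q",s["q"].round(2),"t",round(s["clock"],2))
E
python3 - <<'E'
from h import *
c=robot.calibration("scene")
for u,v in((92,362),(706,500),(738,275)): print(onz(c,160+u/3.8,150+v/3.8,21))
c=robot.calibration("side")
for u,v in((50,408),(335,475),(475,148),(252,106)): print(onz(c,150+u/3.8,150+v/3.8,21))
print(Rt(robot.state()["tcp_rot"]))
goto([480,30,350],np.pi/2)
E
```

```text
[ 628.698 -205.014   21.   ]
[711.631 203.707  21.   ]
[498.898 246.195  21.   ]
[704.107 208.323  21.   ]
[488.167 254.985  21.   ]
[ 412.397 -150.114   21.   ]
[ 627.297 -202.092   21.   ]
[[-0.001 -0.928 -0.374]
 [ 0.001 -0.374  0.928]
 [-1.     0.     0.001]]
pos [ 224.1 -556.4  255.5] yaw deg 111.9 -> shift [ -93.9 -456.4  448.4] rot [ 0.383  0.001 -0.   ] q [-0.85  0.04  0.08 -0.   -1.62 -0.33] t 0.15
```

Call:
{"op": "move_arm", "data": {
  "rows": [
    [-94, -456, 448, 0.38, 0, 0, 40],
    [-94, -456, 448, 0.38, 0, 0, 40],
    [-94, -456, 448, 0.38, 0, 0, 40],
    [-94, -456, 448, 0.38, 0, 0, 40],
    [-94, -456, 448, 0.38, 0, 0, 40]
  ],
  "grip_force": 25
}}

```text
clock: 0.57
eef_pos: [303.0, -374.9, 285.1]
tcp_rot: [0.5, -0.5, 0.5, 0.5]
wrist_force: [1.7, -0.1, 1.1]
opening: 0.402
```

Run:
```python
from h import *
goto([480,30,350],np.pi/2)
```

```text
pos [ 303.  -374.9  285.1] yaw deg 90.0 -> shift [ -64.8 -176.7  405. ] rot [-0.     0.001 -0.001] q [-0.47 -0.27 -0.15 -0.   -1.69 -1.1 ] t 0.57
```

Call:
{"op": "move_arm", "data": {
  "rows": [
    [-65, -177, 405, 0, 0, 0, 40],
    [-65, -177, 405, 0, 0, 0, 40],
    [-65, -177, 405, 0, 0, 0, 40],
    [-65, -177, 405, 0, 0, 0, 40],
    [-65, -177, 405, 0, 0, 0, 40]
  ]
}}

```text
clock: 0.98
eef_pos: [385.1, -185.5, 316.0]
tcp_rot: [-0.5, 0.501, -0.499, -0.501]
wrist_force: [1.6, -0.6, 0.7]
opening: 0.401
```

Run:
```python
from h import *
goto([480,30,350],np.pi/2)
```

```text
pos [ 385.1 -185.5  316. ] yaw deg 90.2 -> shift [-33.9 -95.5 215.2] rot [0.003 0.    0.001] q [ 0.03 -0.41 -0.2  -0.   -1.78 -1.6 ] t 0.98
```

Call:
{"op": "move_arm", "data": {
  "rows": [
    [-34, -95, 215, 0, 0, 0, 40],
    [-34, -95, 215, 0, 0, 0, 40],
    [-34, -95, 215, 0, 0, 0, 40],
    [-34, -95, 215, 0, 0, 0, 40],
    [-34, -95, 215, 0, 0, 0, 40]
  ]
}}

```text
clock: 1.4
eef_pos: [468.0, 3.6, 345.9]
tcp_rot: [-0.499, 0.501, -0.499, -0.501]
wrist_force: [0.8, -0.4, -0.9]
opening: 0.402
```

Call:
{"op": "move_arm", "data": {
  "rows": [
    [-5, -14, 30, 0, 0, 0, 40],
    [-5, -14, 30, 0, 0, 0, 40]
  ]
}}

```text
clock: 1.57
eef_pos: [483.1, 36.0, 349.2]
tcp_rot: [0.498, -0.501, 0.499, 0.502]
wrist_force: [-0.3, -0.5, -1.0]
opening: 0.4
```

Run:
```python
from h import *
import pickle
goto([480,30,350],np.pi/2)
c=robot.calibration("wrist");im=robot.camera("wrist")[:,:,::-1]
cv2.imwrite("pics/w1.png",im);pickle.dump(c,open("w1.pkl","wb"))
cv2.imwrite("pics/w1z.png",cv2.resize(im,None,fx=1.5,fy=1.5,interpolation=cv2.INTER_CUBIC))
```

```text
pos [483.1  36.  349.2] yaw deg 90.4 -> shift [-0.8  3.2 -6. ] rot [ 0.007  0.    -0.002] q [ 0.49 -0.23  0.   -0.   -1.81 -2.05] t 1.57
```

View pics/w1z.png

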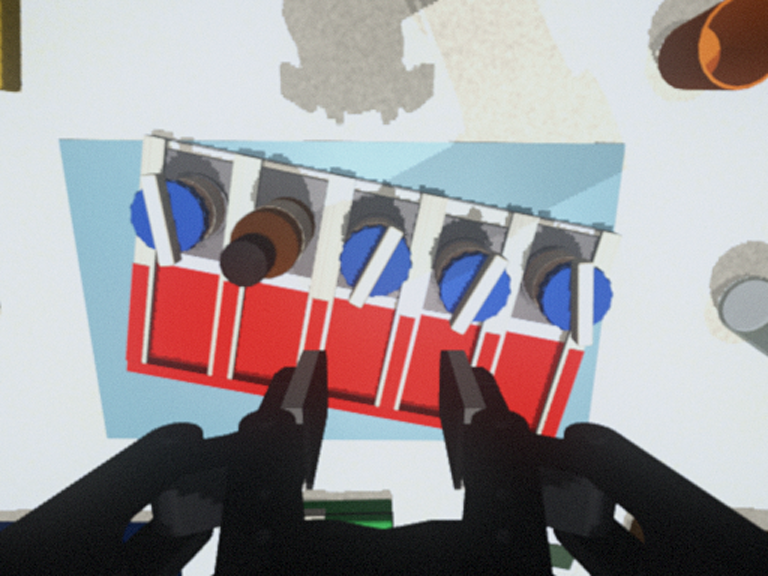

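Run:
```python
from h import *
im=cv2.imread("pics/w1.png")
cv2.imwrite("pics/w1a.png",cv2.resize(im[85:185,80:280],None,fx=4,fy=4,interpolation=cv2.INTER_CUBIC))
cv2.imwrite("pics/w1b.png",cv2.resize(im[140:300,220:420],None,fx=4,fy=3.7,interpolation=cv2.INTER_CUBIC) if 0 else cv2.resize(im[140:290,220:420],None,fx=4,fy=4,interpolation=cv2.INTER_CUBIC))
```

```text
(no output)
```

View pics/w1a.png

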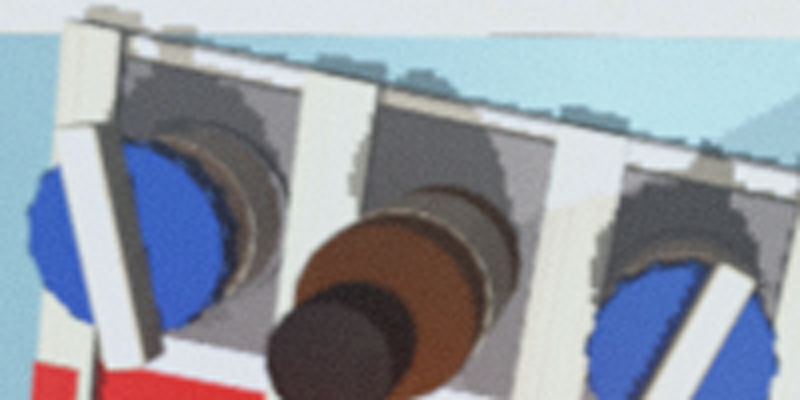

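View pics/w1b.png

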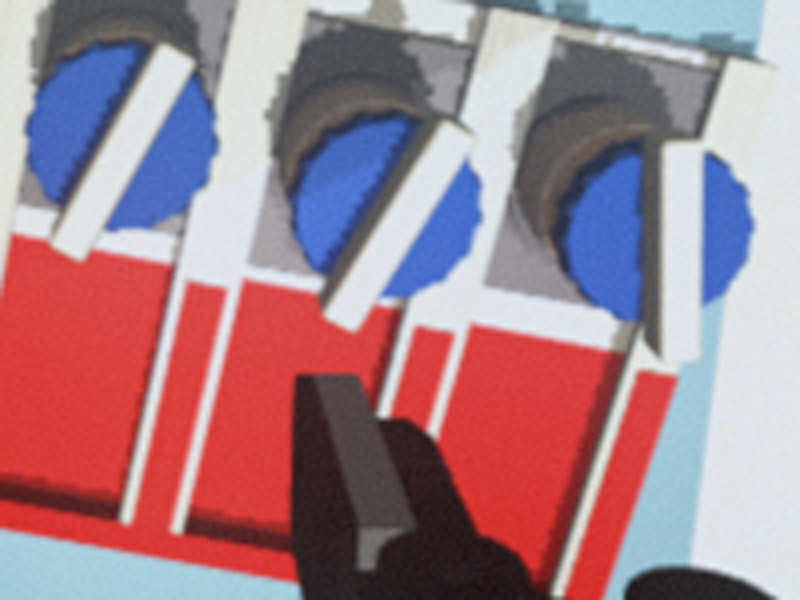

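Run:
```python
from h import *
import pickle
c=pickle.load(open("w1.pkl","rb"))
J={1:((80,85),[(57,128),(92,122),(148,360),(108,369)]),3:((220,140),[(160,44),(193,65),(85,260),(52,243)]),
4:((220,140),[(440,118),(473,143),(355,330),(323,310)]),5:((220,140),[(663,141),(702,141),(699,360),(662,361)])}
C={}
for k,(o,pts) in J.items():
    P=np.array([onz(c,o[0]+u/4,o[1]+v/4,96)[:2] for u,v in pts])
    d=(P[2]+P[3]-P[0]-P[1])/2;m=P.mean(0);C[k]=m
    print(k,m,"len",np.linalg.norm(d),"wid",np.linalg.norm(P[0]-P[1]),np.linalg.norm(P[2]-P[3]),"fin deg",np.degrees(np.arctan2(d[1],d[0])))
# rack corners in wrist z=21
W=[onz(c,u/1.5,v/1.5,21)[:2] for u,v in((127,361),(557,437))]
print(W)
d=np.array(onz(c,80+65/4,85+22/4,21)[:2]),np.array(onz(c,220+770/4,140+65/4,21)[:2]);print(d)
```

```text
1 [ 471.633 -127.677] len 66.08991634893108 wid 9.675453231763203 11.805302051439712 fin deg 6.127800492357031
3 [506.609  31.015] len 64.66650989416969 wid 10.826457375823876 10.69348849595005 fin deg -27.856132955791214
4 [527.337 109.536] len 64.24693404677414 wid 12.040159615742759 11.395946807331535 fin deg -28.07737844218286
5 [534.684 191.665] len 66.50185923608261 wid 10.920590898510696 10.825745389815355 fin deg 6.087260322801293
[array([ 617.708, -205.998]), array([697.281, 210.762])]
(array([ 412.037, -164.271]), array([493.339, 245.017]))
```

Run:
```python
from h import *
for n,o in(("scene",(160,150)),("side",(150,150))):
    c=robot.calibration(n);im=cv2.imread(f"pics/{n}0.png")
    im=im[o[1]:o[1]+140,o[0]:o[0]+210]; im=cv2.resize(im,None,fx=3.8,fy=3.8,interpolation=cv2.INTER_CUBIC)
    for m,a in(((471.6,-127.7),6.1),((506.6,31),-27.9),((527.3,109.5),-28.1),((534.7,191.7),6.1)):
        t=np.radians(a);e=np.array([np.cos(t),np.sin(t)]);f=np.array([-e[1],e[0]])
        P=[np.r_[np.array(m)+s*34*e+r*6*f,96] for s,r in((1,1),(1,-1),(-1,-1),(-1,1))]
        q=np.array([(proj(c,p)-o+.5)*3.8 for p in P]);cv2.polylines(im,[q.astype(np.int32)],1,(0,255,0),1)
    cv2.imwrite(f"pics/{n}0chk.png",im)
```

```text
(no output)
```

View pics/scene0chk.png

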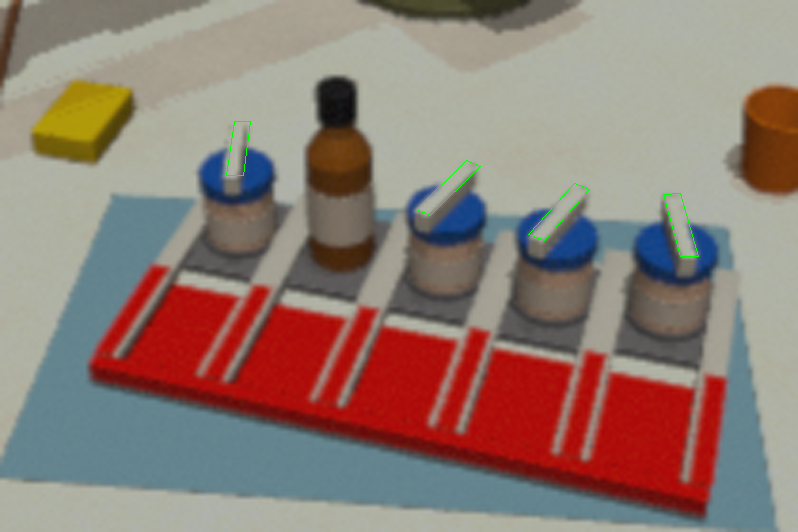

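View pics/side0chk.png

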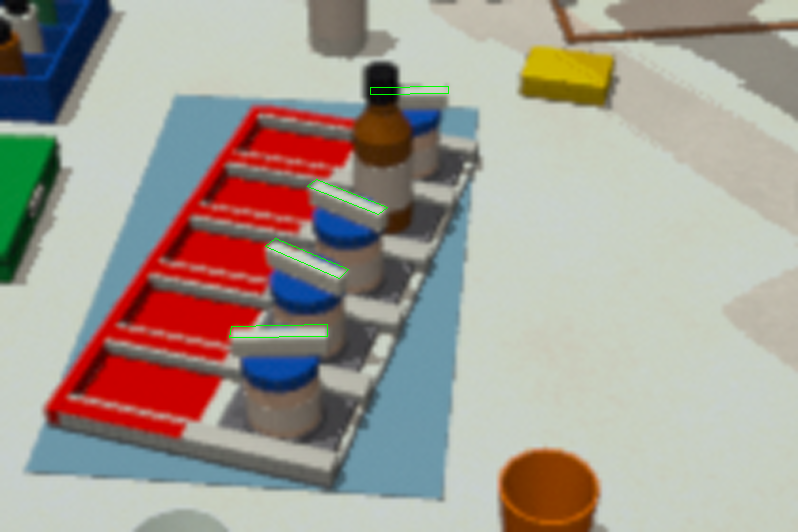

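Projecting the wrist estimates into both fixed views matches to about 2–3 mm. I'll start with the middle jar (lane y=0).

Run:
```python
from h import *
goto([506.6,31,160],np.radians(62.1))
```

```text
pos [482.4  34.  349.4] yaw deg 90.4 -> shift [189.3 -24.6  -3.1] rot [ 0.494 -0.001 -0.002] q [ 0.49 -0.24 -0.   -0.   -1.81 -2.05] t 1.62
```

Call:
{"op": "move_arm", "data": {
  "rows": [
    [189, -24.6, -3, 0.494, 0, 0, 40],
    [189, -24.6, -3, 0.494, 0, 0, 40],
    [189, -24.6, -3, 0.494, 0, 0, 40],
    [189, -24.6, -3, 0.494, 0, 0, 40],
    [189, -24.6, -3, 0.494, 0, 0, 40]
  ]
}}

```text
clock: 2.03
eef_pos: [504.4, 27.3, 156.1]
tcp_rot: [0.606, -0.36, 0.61, 0.362]
wrist_force: [0.3, -0.5, -0.5]
opening: 0.4
```

Call:
{"op": "move_arm", "data": {
  "rows": [
    [0, 0, 0, 0, 0, 0, 40]
  ]
}}

```text
clock: 2.12
eef_pos: [503.4, 27.0, 154.7]
tcp_rot: [0.603, -0.362, 0.61, 0.364]
wrist_force: [0.0, 0.4, -0.7]
opening: 0.401
```

Run:
```python
from h import *
goto([506.6,31,107],np.radians(62.1)); print(robot.state()["wrist_torque"])
```

```text
pos [503.4  27.  154.7] yaw deg 61.8 -> shift [47.7 -1.3  5.3] rot [-0.006 -0.007 -0.008] q [ 0.45 -0.2  -0.32 -0.   -1.46 -2.52] t 2.12
[-0.051  0.071 -0.037]
```

Call:
{"op": "move_arm", "data": {
  "rows": [
    [24, -1.3, 5.3, 0, -0.007, -0.008, 40],
    [47.5, -1.3, 5.3, 0, -0.007, -0.008, 40],
    [47.5, -1.3, 5.3, 0, -0.007, -0.008, 40],
    [47.5, -1.3, 5.3, 0, -0.007, -0.008, 40]
  ]
}}

```text
clock: 2.45
eef_pos: [510.0, 32.0, 115.3]
tcp_rot: [0.61, -0.365, 0.603, 0.362]
wrist_force: [-0.3, 0.3, 0.6]
opening: 0.401
```

Run:
```python
from h import *
goto([506.6,31,107],np.radians(62.1)); print(robot.state()["wrist_torque"])
c=robot.calibration("wrist");im=robot.camera("wrist")[:,:,::-1]
cv2.imwrite("pics/w2.png",cv2.resize(im,None,fx=1.5,fy=1.5))
```

```text
pos [510.   32.  115.3] yaw deg 61.9 -> shift [ 8.2  2.6 -2.5] rot [-0.004  0.006  0.008] q [ 0.46 -0.18 -0.38  0.   -1.36 -2.52] t 2.45
[ 0.015 -0.018 -0.064]
```

View pics/w2.png

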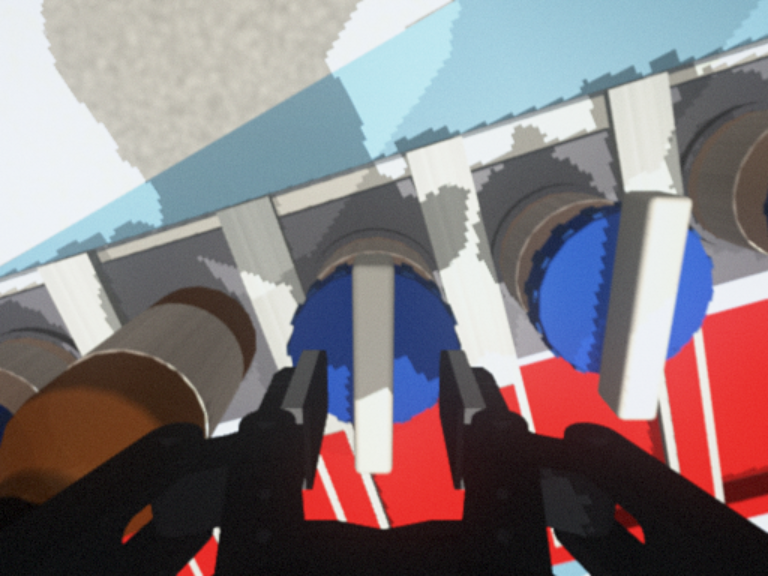

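The fin sits between the jaws (fin at column 373, jaws 325 and 440) and is aligned with them. I'll go down the last bit and close.

Call:
{"op": "move_arm", "data": {
  "rows": [
    [8, 2, -2.3, 0, 0.006, 0.008, 40],
    [8, 2, -2.3, 0, 0.006, 0.008, 40],
    [8, 2, -2.3, 0, 0.006, 0.008, 40]
  ]
}}

```text
clock: 2.75
eef_pos: [507.4, 31.5, 106.6]
tcp_rot: [0.607, -0.363, 0.606, 0.364]
wrist_force: [-0.1, -0.5, -0.6]
opening: 0.399
```

Run:
```python
from h import *
goto([506.6,31,107],np.radians(62.1)); print(robot.state()["wrist_torque"])
```

```text
pos [507.4  31.5 106.6] yaw deg 61.9 -> shift [-0.4  0.5 -0.8] rot [-0.004  0.002  0.   ] q [ 0.46 -0.18 -0.39 -0.   -1.35 -2.52] t 2.75
[-0.059  0.037 -0.   ]
```

Call:
{"op": "move_arm", "data": {
  "rows": [
    [0, 0, 0, 0, 0, 0, 0],
    [0, 0, 0, 0, 0, 0, 0],
    [0, 0, 0, 0, 0, 0, 0],
    [0, 0, 0, 0, 0, 0, 0],
    [0, 0, 0, 0, 0, 0, 0]
  ],
  "grip_force": 22
}}

```text
clock: 3.17
eef_pos: [507.3, 31.4, 106.3]
tcp_rot: [0.607, -0.363, 0.606, 0.364]
wrist_force: [-1.0, -0.9, 1.9]
opening: 0.132
```

Run:
```python
from h import *
s=robot.state();print(s["wrist_torque"],s["wrist_force"],s["opening"],s["tau"],s["q"])
```

```text
[-0.392  0.475 -0.016] [-1.02  -0.853  1.911] 0.13167370294165723 [  0.668 -24.109  33.504   6.267   0.551   0.001] [ 0.458 -0.175 -0.394 -0.    -1.352 -2.52 ]
```

Call:
{"op": "move_arm", "data": {
  "rows": [
    [0, 0, 0, -0.06, 0, 0, 0],
    [0, 0, 0, -0.12, 0, 0, 0],
    [0, 0, 0, -0.12, 0, 0, 0],
    [0, 0, 0, -0.12, 0, 0, 0]
  ]
}}

```text
clock: 3.5
eef_pos: [507.3, 31.4, 106.3]
tcp_rot: [0.584, -0.399, 0.584, 0.399]
wrist_force: [-1.7, -0.9, 3.1]
opening: 0.129
```

Run:
```python
from h import *
goto([506.6,31,107])
s=robot.state();print(s["wrist_torque"],s["wrist_force"],s["opening"],s["tau"],s["q"])
```

```text
pos [507.3  31.4 106.3] yaw deg 68.6 -> shift [-0.7  0.5 -0.7] rot [-0.     0.001  0.   ] q [ 0.46 -0.18 -0.39 -0.   -1.35 -2.4 ] t 3.5
[-0.359  0.539  0.038] [-1.71  -0.896  3.12 ] 0.12895252561901563 [  0.578 -23.707  33.111   6.179   0.632   0.192] [ 0.459 -0.175 -0.394 -0.    -1.351 -2.402]
```

Call:
{"op": "move_arm", "data": {
  "rows": [
    [0, 0, 0, -0.05, 0, 0, 0],
    [0, 0, 0, -0.1, 0, 0, 0],
    [0, 0, 0, -0.1, 0, 0, 0],
    [0, 0, 0, -0.1, 0, 0, 0]
  ]
}}

```text
clock: 3.83
eef_pos: [507.4, 31.5, 106.3]
tcp_rot: [0.564, -0.427, 0.563, 0.427]
wrist_force: [-1.7, -0.8, 4.3]
opening: 0.129
```

Run:
```python
from h import *
goto([506.6,31,107])
s=robot.state();print(s["wrist_torque"],s["wrist_force"],s["opening"],s["tau"],s["q"])
```

```text
pos [507.4  31.5 106.3] yaw deg 74.3 -> shift [-0.7  0.6 -0.7] rot [-0.     0.001  0.001] q [ 0.46 -0.18 -0.39 -0.   -1.35 -2.3 ] t 3.83
[-0.218  0.665  0.033] [-1.685 -0.768  4.272] 0.12856789217652576 [  0.441 -23.299  32.702   6.137   0.698   0.142] [ 0.459 -0.175 -0.394 -0.001 -1.351 -2.303]
```

Call:
{"op": "move_arm", "data": {
  "rows": [
    [0, 0, 0, 0, 0, 0, 40],
    [0, 0, 0, 0, 0, 0, 40],
    [0, 0, 0, 0, 0, 0, 40],
    [0, 0, 0, 0, 0, 0, 40]
  ]
}}

```text
clock: 4.17
eef_pos: [507.2, 31.6, 105.6]
tcp_rot: [0.563, -0.427, 0.563, 0.428]
wrist_force: [-0.6, 0.3, 0.3]
opening: 0.4
```

Run:
```python
from h import *
goto([506.6,31,160])
s=robot.state();print(s["wrist_torque"],s["wrist_force"],s["opening"],s["tau"],s["q"])
im=robot.camera("wrist")[:,:,::-1]
cv2.imwrite("pics/w3.png",cv2.resize(im,None,fx=1.5,fy=1.5))
```

```text
pos [507.2  31.6 105.6] yaw deg 74.4 -> shift [-54.4   0.4  -0.7] rot [ 0.     0.001 -0.   ] q [ 0.46 -0.17 -0.39 -0.   -1.35 -2.3 ] t 4.17
[ 0.019 -0.009  0.015] [-0.572  0.316  0.272] 0.4004260366622329 [ -0.    -25.118  33.942   6.764   0.006  -0.011] [ 0.459 -0.175 -0.394 -0.001 -1.351 -2.301]
```

View pics/w3.png

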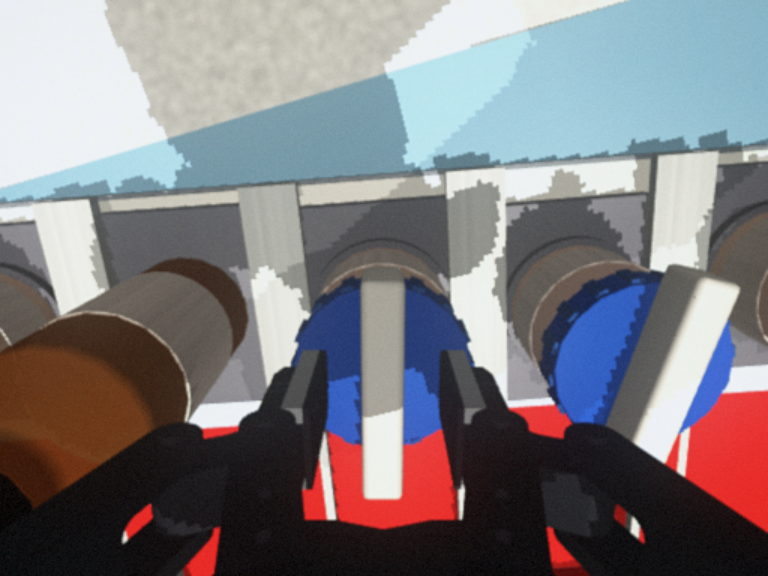

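After release the fin stays lined up with the jaws (column 383 top to bottom), so it kept its 0.215 rad and the middle jar is loose. Next is the jar in lane +82.

Run:
```python
from h import *
goto([527.3,109.5,145],np.radians(61.9))
```

```text
pos [507.2  31.6 105.6] yaw deg 74.4 -> shift [-39.3   1.5  80.5] rot [ 0.219  0.001 -0.   ] q [ 0.46 -0.17 -0.39 -0.   -1.35 -2.3 ] t 4.22
```

Call:
{"op": "move_arm", "data": {
  "rows": [
    [-39, 0, 0, 0, 0, 0, 40],
    [-39, 1.5, 40, 0.12, 0, 0, 40],
    [-39, 1.5, 80.5, 0.219, 0, 0, 40],
    [-39, 1.5, 80.5, 0.219, 0, 0, 40],
    [-39, 1.5, 80.5, 0.219, 0, 0, 40]
  ]
}}

```text
clock: 4.63
eef_pos: [527.3, 111.0, 144.4]
tcp_rot: [0.606, -0.364, 0.606, 0.365]
wrist_force: [0.2, -0.4, 0.2]
opening: 0.397
```

Run:
```python
from h import *
goto([527.5,109.5,107],np.radians(61.9))
```

```text
pos [527.3 111.  144.4] yaw deg 62.0 -> shift [37.4 -0.9 -1.2] rot [ 0.002  0.    -0.001] q [ 0.58 -0.11 -0.26 -0.   -1.42 -2.64] t 4.63
```

Call:
{"op": "move_arm", "data": {
  "rows": [
    [20, -1, -1, 0, 0, 0, 40],
    [37, -1, -1, 0, 0, 0, 40],
    [37, -1, -1, 0, 0, 0, 40],
    [37, -1, -1, 0, 0, 0, 40]
  ]
}}

```text
clock: 4.97
eef_pos: [527.2, 107.2, 107.4]
tcp_rot: [0.606, -0.364, 0.607, 0.364]
wrist_force: [-0.1, -0.1, -0.2]
opening: 0.398
```

Run:
```python
from h import *
goto([527.5,109.5,107],np.radians(61.9))
im=robot.camera("wrist")[:,:,::-1]
cv2.imwrite("pics/w4.png",cv2.resize(im,None,fx=1.5,fy=1.5))
```

```text
pos [527.2 107.2 107.4] yaw deg 61.9 -> shift [0.4 0.9 2.2] rot [ 0.    -0.001 -0.001] q [ 0.57 -0.09 -0.32 -0.   -1.35 -2.64] t 4.97
```

View pics/w4.png

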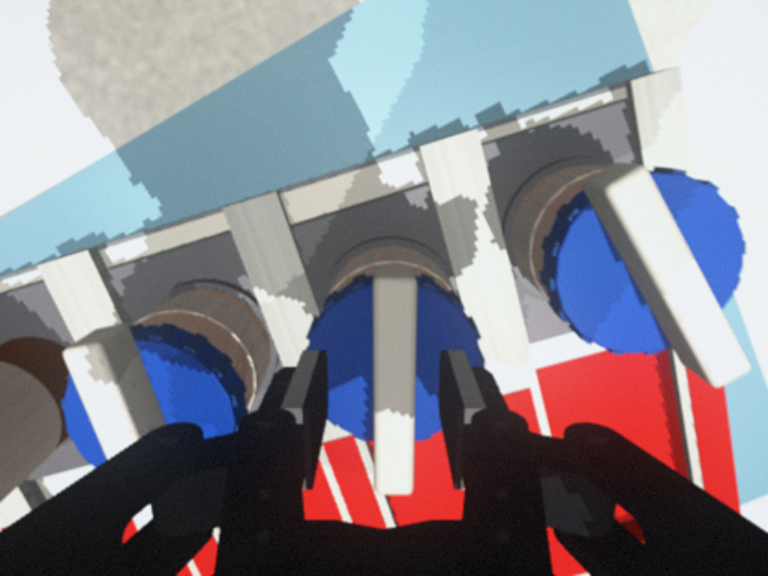

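The fin is at column 395 and the jaw middle at 383, so I'll shift +2.3 mm and grip.

Call:
{"op": "move_arm", "data": {
  "rows": [
    [0.4, 0.9, 2.4, 0, 0, 0, 40],
    [0.4, 0.9, 2.4, 0, 0, 0, 0],
    [0.4, 0.9, 2.4, 0, 0, 0, 0],
    [0.4, 0.9, 2.4, 0, 0, 0, 0],
    [0.4, 0.9, 2.4, 0, 0, 0, 0]
  ]
}}

```text
clock: 5.43
eef_pos: [528.4, 110.7, 108.5]
tcp_rot: [0.607, -0.364, 0.606, 0.364]
wrist_force: [-1.0, -1.4, 3.4]
opening: 0.131
```

Call:
{"op": "move_arm", "data": {
  "rows": [
    [0, 0, 0, -0.06, 0, 0, 0],
    [0, 0, 0, -0.12, 0, 0, 0],
    [0, 0, 0, -0.17, 0, 0, 0],
    [0, 0, 0, -0.22, 0, 0, 0],
    [0, 0, 0, -0.22, 0, 0, 0]
  ]
}}

```text
clock: 5.85
eef_pos: [528.6, 110.8, 108.5]
tcp_rot: [0.563, -0.429, 0.562, 0.429]
wrist_force: [-1.1, 0.2, 3.6]
opening: 0.131
```

Run:
```python
from h import *
goto([527,109.5,107])
s=robot.state();print(s["wrist_torque"],s["wrist_force"],s["opening"],s["tau"],s["q"])
```

```text
pos [528.6 110.8 108.5] yaw deg 74.6 -> shift [ 1.5  1.2 -1.6] rot [-0.     0.002  0.001] q [ 0.58 -0.09 -0.31 -0.   -1.35 -2.42] t 5.85
[ 0.028  0.218 -0.063] [-1.058  0.162  3.623] 0.13096189429774877 [  0.184 -27.458  32.066   6.136   0.183   0.766] [ 0.579 -0.089 -0.312 -0.    -1.346 -2.418]
```

Call:
{"op": "move_arm", "data": {
  "rows": [
    [0, 0, 0, 0, 0, 0, 0],
    [0, 0, 0, 0, 0, 0, 40],
    [0, 0, 0, 0, 0, 0, 40],
    [0, 0, 0, 0, 0, 0, 40],
    [0, 0, 0, 0, 0, 0, 40]
  ]
}}

```text
clock: 6.27
eef_pos: [527.9, 110.7, 107.1]
tcp_rot: [0.563, -0.428, 0.563, 0.428]
wrist_force: [-0.4, -0.2, 0.1]
opening: 0.401
```

Run:
```python
from h import *
goto([534.5,192,145],np.radians(96.1))
im=robot.camera("wrist")[:,:,::-1]
cv2.imwrite("pics/w5.png",cv2.resize(im,None,fx=1.5,fy=1.5))
```

```text
pos [527.9 110.7 107.1] yaw deg 74.5 -> shift [-37.8  15.4  80.2] rot [-0.377  0.001 -0.   ] q [ 0.58 -0.09 -0.31 -0.   -1.35 -2.42] t 6.27
```

View pics/w5.png

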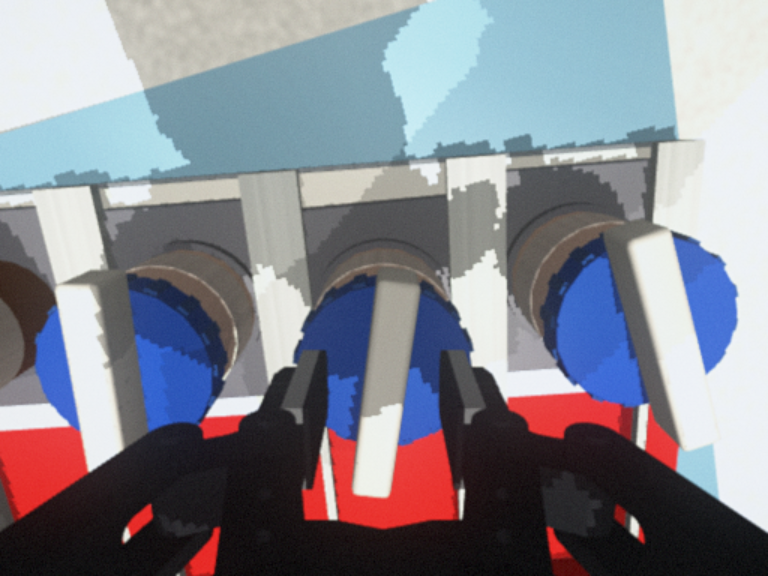

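This fin sprang back: it runs from (399,278) to (371,495), about 7° off the jaws, so the +82 jar is tight and keeps about 0.09 rad. Now the +164 jar.

Call:
{"op": "move_arm", "data": {
  "rows": [
    [-38, 0, 0, 0, 0, 0, 40],
    [-38, 8, 40, -0.12, 0, 0, 40],
    [-38, 15.4, 80, -0.24, 0, 0, 40],
    [-38, 15.4, 80, -0.377, 0, 0, 40],
    [-38, 15.4, 80, -0.377, 0, 0, 40]
  ]
}}

```text
clock: 6.73
eef_pos: [534.3, 193.4, 145.1]
tcp_rot: [0.471, -0.527, 0.471, 0.528]
wrist_force: [-0.7, -0.2, 0.1]
opening: 0.4
```

Run:
```python
from h import *
goto([534.5,191.7,107],np.radians(96.1))
```

```text
pos [534.3 193.4 145.1] yaw deg 96.5 -> shift [38.1 -0.  -1.7] rot [ 0.007  0.001 -0.   ] q [ 0.7  -0.03 -0.19 -0.   -1.41 -2.16] t 6.73
```

Call:
{"op": "move_arm", "data": {
  "rows": [
    [20, 0, 0, 0.006, 0, 0, 40],
    [38, 0, 0, 0.006, 0, 0, 40],
    [38, 0, 0, 0.006, 0, 0, 40],
    [38, 0, 0, 0.006, 0, 0, 40]
  ]
}}

```text
clock: 7.07
eef_pos: [534.2, 190.7, 107.0]
tcp_rot: [0.474, -0.524, 0.475, 0.524]
wrist_force: [0.1, -0.6, 0.8]
opening: 0.4
```

Run:
```python
from h import *
goto([534.5,191.7,107],np.radians(96.1))
im=robot.camera("wrist")[:,:,::-1]
cv2.imwrite("pics/w6.png",cv2.resize(im,None,fx=1.5,fy=1.5))
```

```text
pos [534.2 190.7 107. ] yaw deg 95.6 -> shift [ 0.  -0.4  0.9] rot [-0.009 -0.001 -0.001] q [ 0.7  -0.01 -0.24 -0.   -1.34 -2.17] t 7.07
```

View pics/w6.png

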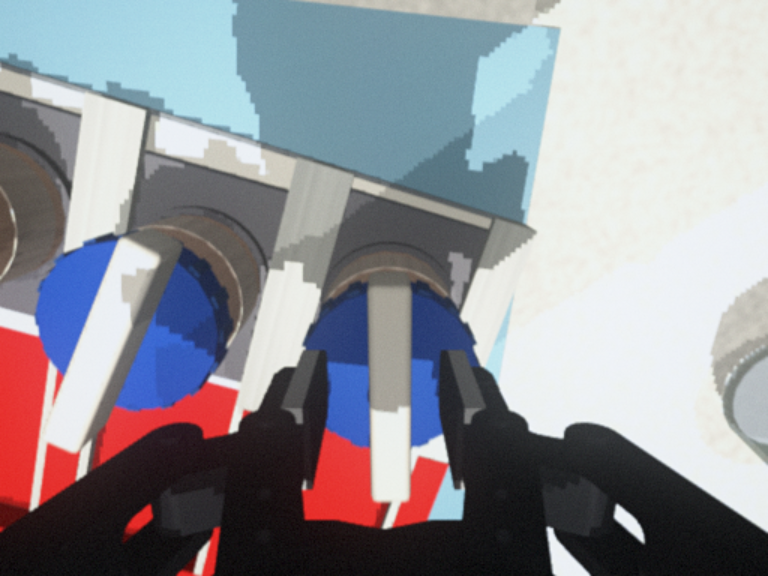

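Well aligned (fin at column 390). Gripping and turning.

Call:
{"op": "move_arm", "data": {
  "rows": [
    [0, 0, 1.3, -0.004, 0, 0, 40],
    [0, 0, 1.3, -0.004, 0, 0, 0],
    [0, 0, 1.3, -0.004, 0, 0, 0],
    [0, 0, 1.3, -0.004, 0, 0, 0],
    [0, 0, 1.3, -0.004, 0, 0, 0]
  ]
}}

```text
clock: 7.53
eef_pos: [535.0, 193.1, 108.9]
tcp_rot: [-0.474, 0.526, -0.472, -0.525]
wrist_force: [-0.4, -0.5, 4.4]
opening: 0.13
```

Call:
{"op": "move_arm", "data": {
  "rows": [
    [0, 0, 0, -0.06, 0, 0, 0],
    [0, 0, 0, -0.12, 0, 0, 0],
    [0, 0, 0, -0.17, 0, 0, 0],
    [0, 0, 0, -0.22, 0, 0, 0],
    [0, 0, 0, -0.22, 0, 0, 0]
  ]
}}

```text
clock: 7.95
eef_pos: [535.0, 193.2, 108.9]
tcp_rot: [-0.413, 0.575, -0.411, -0.574]
wrist_force: [-0.9, -1.0, 5.4]
opening: 0.129
```

Call:
{"op": "move_arm", "data": {
  "rows": [
    [0, 0, 0, 0, 0, 0, 0],
    [0, 0, 0, 0, 0, 0, 40],
    [0, 0, 0, 0, 0, 0, 40],
    [0, 0, 0, 0, 0, 0, 40],
    [0, 0, 0, 0, 0, 0, 40]
  ]
}}

```text
clock: 8.37
eef_pos: [534.2, 193.2, 107.1]
tcp_rot: [0.413, -0.574, 0.413, 0.574]
wrist_force: [-0.3, -0.1, 0.1]
opening: 0.403
```

Run:
```python
from h import *
goto([471.6,-129,235],np.radians(96.1))
im=robot.camera("wrist")[:,:,::-1]
cv2.imwrite("pics/w7.png",cv2.resize(im,None,fx=1.5,fy=1.5))
```

```text
pos [534.2 193.2 107.1] yaw deg 108.6 -> shift [-128.1  162.1 -285.3] rot [ 0.218  0.001 -0.   ] q [ 0.7  -0.01 -0.24 -0.   -1.34 -1.95] t 8.37
```

View pics/w7.png

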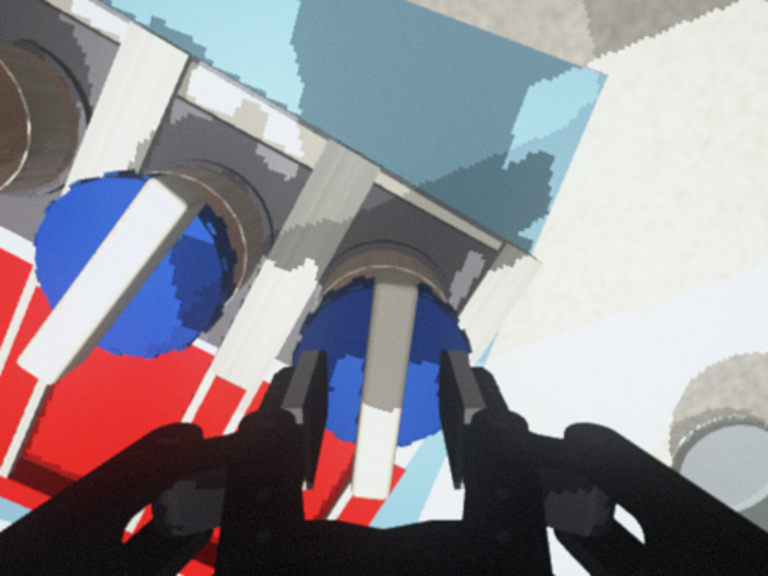

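This one sprang back too (tight). So the loose pair should be lane 0 and lane −164, and I'll verify the −164 jar by turning it. Rise above the amber bottle, then cross.

Call:
{"op": "move_arm", "data": {
  "rows": [
    [-41, 0, 0, 0, 0, 0, 40],
    [-82, 0, 0, 0, 0, 0, 40],
    [-120, 10, -20, 0.1, 0, 0, 40],
    [-128, 30, -55, 0.218, 0, 0, 40],
    [-128, 50, -90, 0.218, 0, 0, 40]
  ]
}}

```text
clock: 8.83
eef_pos: [516.6, 91.8, 239.7]
tcp_rot: [-0.476, 0.526, -0.471, -0.524]
wrist_force: [1.3, -0.6, 0.2]
opening: 0.397
```

Run:
```python
from h import *
goto([471.6,-129,235],np.radians(96.1))
```

```text
pos [516.6  91.8 239.7] yaw deg 95.9 -> shift [   3.8   67.4 -215. ] rot [-0.004  0.002  0.007] q [ 0.56 -0.17 -0.14  0.   -1.59 -2.03] t 8.83
```

Call:
{"op": "move_arm", "data": {
  "rows": [
    [4, 67, -215, 0, 0, 0, 40],
    [4, 67, -215, 0, 0, 0, 40],
    [4, 67, -215, 0, 0, 0, 40],
    [4, 67, -215, 0, 0, 0, 40],
    [4, 67, -215, 0, 0, 0, 40]
  ]
}}

```text
clock: 9.25
eef_pos: [474.5, -114.2, 231.8]
tcp_rot: [-0.473, 0.526, -0.472, -0.526]
wrist_force: [1.8, 0.5, 0.5]
opening: 0.404
```

Run:
```python
from h import *
goto([471.6,-129,150],np.radians(96.1))
```

```text
pos [ 474.5 -114.2  231.8] yaw deg 96.1 -> shift [ 81.8   4.6 -14.5] rot [0.001 0.001 0.001] q [ 0.18 -0.27 -0.24 -0.   -1.59 -1.64] t 9.25
```

Call:
{"op": "move_arm", "data": {
  "rows": [
    [0, 4.6, -14.5, 0, 0, 0, 40],
    [40, 4.6, -14.5, 0, 0, 0, 40],
    [81, 4.6, -14.5, 0, 0, 0, 40],
    [81, 4.6, -14.5, 0, 0, 0, 40]
  ]
}}

```text
clock: 9.58
eef_pos: [467.9, -127.0, 141.5]
tcp_rot: [0.471, -0.521, 0.475, 0.53]
wrist_force: [-1.1, 0.7, -2.4]
opening: 0.399
```

Run:
```python
from h import *
goto([471.6,-129,107],np.radians(96.1))
im=robot.camera("wrist")[:,:,::-1]
cv2.imwrite("pics/w8.png",cv2.resize(im,None,fx=1.5,fy=1.5))
```

```text
pos [ 467.9 -127.   141.5] yaw deg 96.0 -> shift [34.5 -3.9 -2.5] rot [-0.002  0.005 -0.013] q [ 0.15 -0.25 -0.39 -0.01 -1.44 -1.61] t 9.58
```

View pics/w8.png

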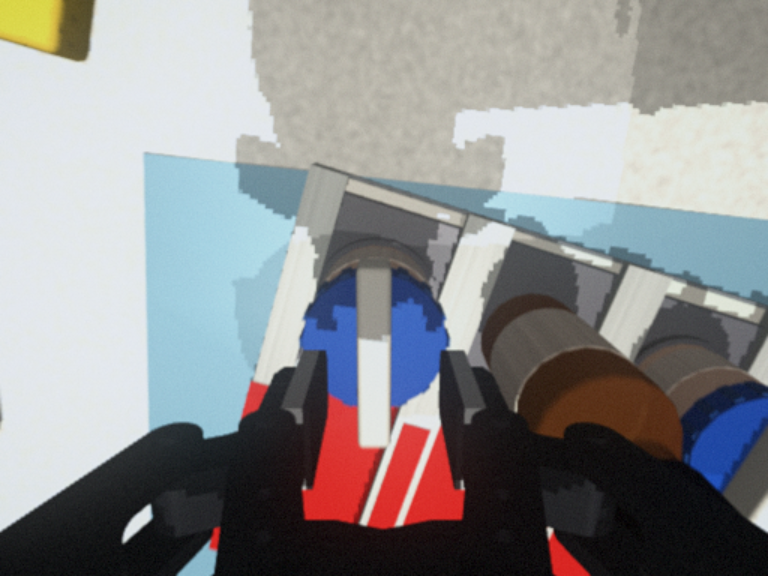

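Call:
{"op": "move_arm", "data": {
  "rows": [
    [17, -3, -2.5, 0, 0.005, -0.01, 40],
    [34, -3, -2.5, 0, 0.005, -0.01, 40],
    [34, -3, -2.5, 0, 0.005, -0.01, 40],
    [34, -3, -2.5, 0, 0.005, -0.01, 40]
  ]
}}

```text
clock: 9.97
eef_pos: [476.4, -129.5, 118.9]
tcp_rot: [-0.474, 0.53, -0.471, -0.522]
wrist_force: [-0.2, 0.1, 0.8]
opening: 0.401
```

Run:
```python
from h import *
goto([471.6,-129,107],np.radians(96.1))
im=robot.camera("wrist")[:,:,::-1]
cv2.imwrite("pics/w9.png",cv2.resize(im,None,fx=1.5,fy=1.5))
```

```text
pos [ 476.4 -129.5  118.9] yaw deg 96.2 -> shift [11.8  4.9  1. ] rot [ 0.001 -0.005  0.012] q [ 0.15 -0.24 -0.42  0.01 -1.37 -1.61] t 9.97
```

View pics/w9.png

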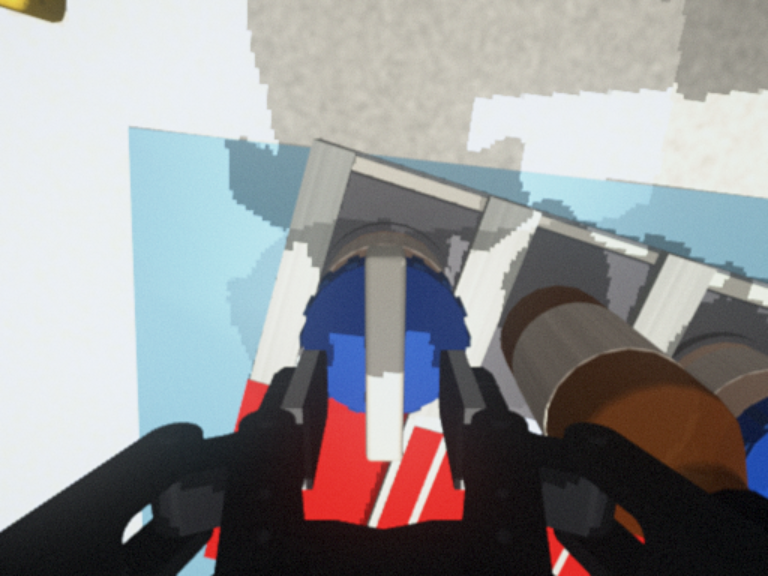

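Centred (fin at column 385). Going down and gripping.

Call:
{"op": "move_arm", "data": {
  "rows": [
    [11.5, 4.5, 0.3, 0, -0.005, 0.012, 40],
    [11.5, 4.5, 0.3, 0, -0.005, 0.012, 40],
    [11.5, 4.5, 0.3, 0, -0.005, 0.012, 40]
  ]
}}

```text
clock: 10.27
eef_pos: [471.2, -129.7, 105.3]
tcp_rot: [0.472, -0.525, 0.473, 0.527]
wrist_force: [0.2, -0.0, -1.2]
opening: 0.399
```

Call:
{"op": "move_arm", "data": {
  "rows": [
    [0, 0, 0, 0, 0, 0, 0],
    [0, 0, 0, 0, 0, 0, 0],
    [0, 0, 0, 0, 0, 0, 0],
    [0, 0, 0, 0, 0, 0, 0]
  ]
}}

```text
clock: 10.6
eef_pos: [471.5, -129.7, 105.7]
tcp_rot: [0.473, -0.526, 0.473, 0.526]
wrist_force: [-0.5, 0.8, 2.7]
opening: 0.134
```

Call:
{"op": "move_arm", "data": {
  "rows": [
    [0, 0, 0, -0.06, 0, 0, 0],
    [0, 0, 0, -0.12, 0, 0, 0],
    [0, 0, 0, -0.18, 0, 0, 0],
    [0, 0, 0, -0.24, 0, 0, 0],
    [0, 0, 0, -0.24, 0, 0, 0]
  ]
}}

```text
clock: 11.02
eef_pos: [471.6, -129.9, 105.8]
tcp_rot: [0.406, -0.579, 0.406, 0.579]
wrist_force: [-0.0, 0.8, 2.8]
opening: 0.135
```

Call:
{"op": "move_arm", "data": {
  "rows": [
    [0, 0, 0, 0, 0, 0, 0],
    [0, 0, 0, 0, 0, 0, 40],
    [0, 0, 0, 0, 0, 0, 40],
    [0, 0, 0, 0, 0, 0, 40],
    [0, 0, 0, 0, 0, 0, 40]
  ]
}}

```text
clock: 11.43
eef_pos: [471.1, -129.7, 104.8]
tcp_rot: [0.406, -0.578, 0.407, 0.579]
wrist_force: [-0.4, -0.1, -0.1]
opening: 0.397
```

Run:
```python
from h import *
goto([471.6,-129,107],np.radians(79))
im=robot.camera("wrist")[:,:,::-1]
cv2.imwrite("pics/w10.png",cv2.resize(im,None,fx=1.5,fy=1.5))
```

```text
pos [ 471.1 -129.7  104.8] yaw deg 109.8 -> shift [-2.2 -0.7  0.5] rot [ 0.538  0.001 -0.002] q [ 0.14 -0.23 -0.44 -0.   -1.36 -1.37] t 11.43
```

View pics/w10.png

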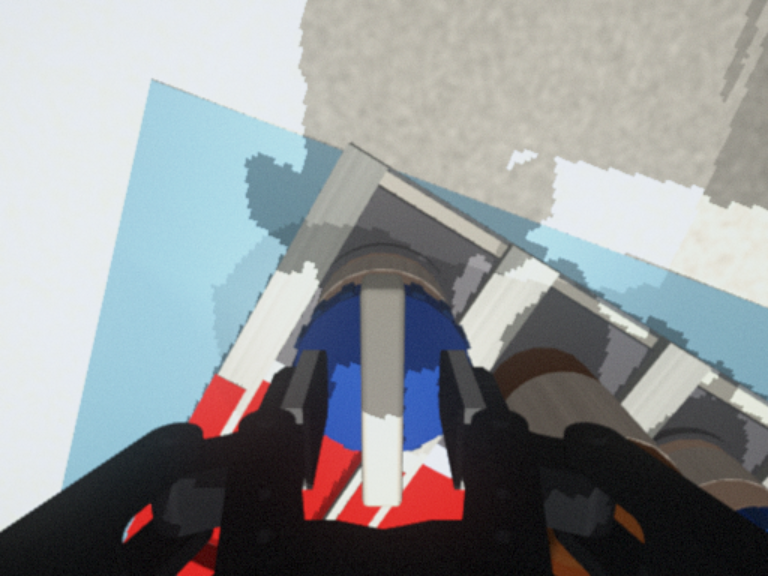

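The −164 jar is also loose: its fin stayed lined up after release. The caps and fins overhang the jar walls, so I'll push low with shut fingers tilted 25°, tips forward. Computing that approach.

```bash
cat >> h.py <<'E'
A=np.radians(-10.9);L=np.array([np.cos(A),np.sin(A),0]);N=np.array([-L[1],L[0],0])
O=542*L+126.7*N   # rack origin (xy)
def push(rx,ry,z,tilt=25,verbose=True):
    """TCP at rack rx,ry, height z, tilted tips forward along lane, tool z = rack y"""
    s=robot.state();M=Rt(s["tcp_rot"]);t=np.radians(tilt)
    x=np.cos(t)*np.array([0,0,-1.])+np.sin(t)*L;z_=N;T=np.stack([x,np.cross(z_,x),z_],1)
    p=O+rx*L+ry*N;p[2]=z
    rv=R.from_matrix(M.T@T).as_rotvec();sh=M.T@(p-s["eef_pos"]);d=s["eef_pos"]-O
    print("rack x,y",(d@L).round(1),(d@N).round(1),"z",s["eef_pos"][2].round(1),"shift",sh.round(1),"rot",rv.round(3),"F",s["wrist_force"].round(1),"q",s["q"].round(2),"t",round(s["clock"],2))
    return sh,rv
E
python3 - <<'E'
from h import *
push(-54.5,-164,170,0)
push(-115,-165,170)
E
```

```text
rack x,y -54.9 -165.0 z 104.9 shift [-65.1  -0.7   0.7] rot [ 0.537  0.001 -0.002] F [-0.6 -0.7  0.1] q [ 0.14 -0.23 -0.44 -0.   -1.36 -1.37] t 11.48
rack x,y -54.9 -165.0 z 104.9 shift [-65.   51.8  30.8] rot [ 0.528  0.118 -0.428] F [-0.6 -0.7  0.1] q [ 0.14 -0.23 -0.44 -0.   -1.36 -1.37] t 11.48
```

Call:
{"op": "move_arm", "data": {
  "rows": [
    [-35, 0, 0, 0, 0, 0, 40],
    [-65, 0, 0, 0.1, 0.02, -0.08, 40],
    [-65, 26, 15, 0.2, 0.045, -0.16, 0],
    [-65, 52, 31, 0.3, 0.07, -0.24, 0],
    [-65, 52, 31, 0.41, 0.09, -0.33, 0]
  ]
}}

```text
clock: 11.9
eef_pos: [411.2, -118.4, 171.3]
tcp_rot: [-0.562, 0.572, -0.431, -0.415]
wrist_force: [-0.9, -0.2, 1.7]
opening: 0.004
```

Run:
```python
from h import *
push(-115,-165,110);push(-115,-165,56)
```

```text
rack x,y -115.8 -165.2 z 171.3 shift [59.  16.6  1.6] rot [ 0.177  0.04  -0.145] F [-0.9 -0.2  1.7] q [ 0.29 -0.76 -0.73  0.11 -1.33 -1.88] t 11.9
rack x,y -115.8 -165.2 z 171.3 shift [110.8  32.    3. ] rot [ 0.177  0.04  -0.145] F [-0.9 -0.2  1.7] q [ 0.29 -0.76 -0.73  0.11 -1.33 -1.88] t 11.9
```

Call:
{"op": "move_arm", "data": {
  "rows": [
    [0, 6, 2, 0.09, 0.02, -0.07, 0],
    [30, 14, 2, 0.177, 0.04, -0.145, 0],
    [59, 22, 2, 0.177, 0.04, -0.145, 0],
    [59, 22, 2, 0.177, 0.04, -0.145, 0]
  ]
}}

```text
clock: 12.23
eef_pos: [404.6, -117.6, 100.3]
tcp_rot: [0.626, -0.558, 0.437, 0.327]
wrist_force: [-0.1, 0.4, -1.5]
opening: 0.005
```

Run:
```python
from h import *
push(-119,-165,57)
im=robot.camera("wrist")[:,:,::-1]
cv2.imwrite("pics/w11.png",cv2.resize(im,None,fx=1.5,fy=1.5))
```

```text
rack x,y -122.4 -165.7 z 100.3 shift [40.8 14.7  0.8] rot [ 0.007  0.    -0.011] F [-0.1  0.4 -1.5] q [ 0.39 -0.99 -1.04  0.25 -1.17 -2.2 ] t 12.23
```

View pics/w11.png

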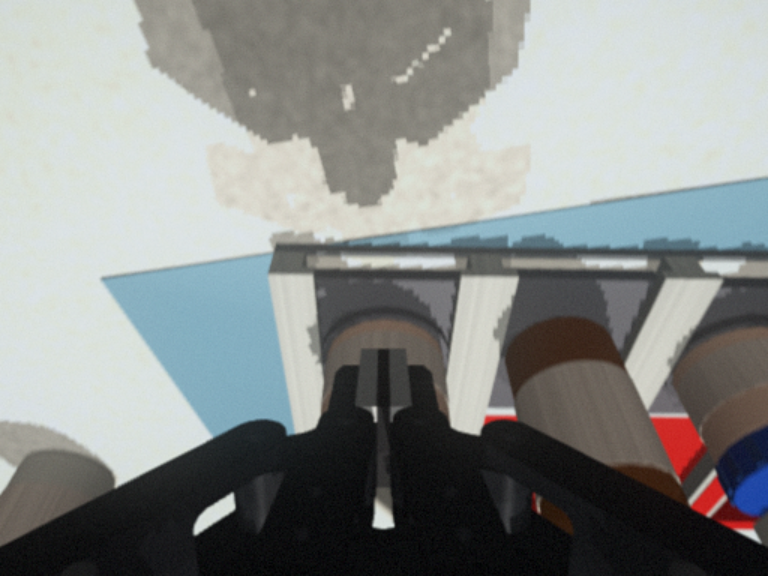

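Joint 3 is near its limit (−1.04 of −1.08), so I'll use a 15° tilt. It still clears the fin and needs less reach inward.

Run:
```python
from h import *
push(-113,-165,100,15);push(-113,-165,59,15)
```

```text
rack x,y -121.0 -165.8 z 105.0 shift [ 7.9 -5.2  0.7] rot [ 0.007 -0.001  0.167] F [ 0.4 -0.6  1.2] q [ 0.39 -0.99 -1.03  0.25 -1.17 -2.2 ] t 12.28
rack x,y -121.0 -165.8 z 105.0 shift [45.1 11.9  0.9] rot [ 0.007 -0.001  0.167] F [ 0.4 -0.6  1.2] q [ 0.39 -0.99 -1.03  0.25 -1.17 -2.2 ] t 12.28
```

Call:
{"op": "move_arm", "data": {
  "rows": [
    [8, -5.2, 0.7, 0.007, 0, 0.1, 0],
    [8, -5.2, 0.7, 0.007, 0, 0.167, 0],
    [25, 3, 0.7, 0.007, 0, 0.167, 0],
    [45, 12, 0.7, 0.007, 0, 0.167, 0],
    [45, 12, 0.7, 0.007, 0, 0.167, 0]
  ]
}}

```text
clock: 12.7
eef_pos: [414.7, -119.2, 59.2]
tcp_rot: [0.598, -0.517, 0.484, 0.375]
wrist_force: [-0.5, -0.3, -1.0]
opening: 0.003
```

Run:
```python
from h import *
push(-113,-165,59,15);push(-99,-165,59,15)
```

```text
rack x,y -112.2 -165.4 z 59.2 shift [0.  0.8 0.4] rot [-0.002 -0.003 -0.004] F [-0.5 -0.3 -1. ] q [ 0.29 -0.69 -0.9   0.13 -1.13 -2.1 ] t 12.7
rack x,y -112.2 -165.4 z 59.2 shift [  3.6 -12.7   0.4] rot [-0.002 -0.003 -0.004] F [-0.5 -0.3 -1. ] q [ 0.29 -0.69 -0.9   0.13 -1.13 -2.1 ] t 12.7
```

Call:
{"op": "move_arm", "data": {
  "rows": [
    [1, -4, 0, 0, 0, 0, 0],
    [2, -8, 0, 0, 0, 0, 0],
    [3.2, -12, 0, 0, 0, 0, 0],
    [4.3, -16, 0, 0, 0, 0, 0],
    [5.4, -20, 0, 0, 0, 0, 0]
  ]
}}

```text
clock: 13.12
eef_pos: [436.3, -122.9, 62.8]
tcp_rot: [0.6, -0.518, 0.481, 0.374]
wrist_force: [-3.4, 0.5, 1.9]
opening: 0.001
```

Run:
```python
from h import *
push(12,-165,59,15)
im=robot.camera("side")[:,:,::-1]
cv2.imwrite("pics/s1.png",cv2.resize(im[130:280,130:330],None,fx=4,fy=4))
```

```text
rack x,y -90.3 -164.8 z 62.8 shift [ 30.6 -97.7  -0. ] rot [-0.001 -0.     0.004] F [-3.4  0.5  1.9] q [ 0.26 -0.61 -0.85  0.13 -1.09 -2.07] t 13.12
```

View pics/s1.png

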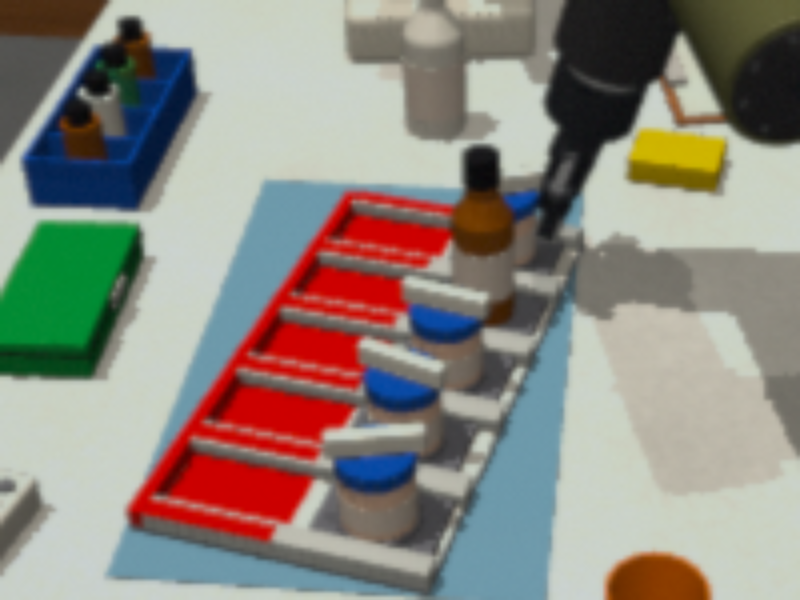

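Contact is low on the wall at about 3.4 N, and the jar is sliding. Continuing the push.

Call:
{"op": "move_arm", "data": {
  "rows": [
    [3, -9, 0, 0, 0, 0, 0],
    [6, -18, 0, 0, 0, 0, 0],
    [9, -27, 0, 0, 0, 0, 0],
    [12, -36, 0, 0, 0, 0, 0],
    [15, -45, 0, 0, 0, 0, 0]
  ]
}}

```text
clock: 13.58
eef_pos: [482.5, -132.0, 59.2]
tcp_rot: [0.6, -0.518, 0.481, 0.374]
wrist_force: [-3.6, 0.6, 3.2]
opening: 0.004
```

Run:
```python
from h import *
push(12,-165,59,15)
```

```text
rack x,y -43.2 -165.1 z 59.2 shift [ 14.6 -53.2   0.2] rot [-0.001 -0.001  0.003] F [-3.6  0.6  3.2] q [ 0.21 -0.42 -0.74  0.12 -1.01 -2.02] t 13.58
```

Call:
{"op": "move_arm", "data": {
  "rows": [
    [2.4, -9, 0, 0, 0, 0, 0],
    [4.8, -18, 0, 0, 0, 0, 0],
    [7.2, -27, 0, 0, 0, 0, 0],
    [9.6, -36, 0, 0, 0, 0, 0],
    [11.5, -43, 0, 0, 0, 0, 0]
  ]
}}

```text
clock: 14.0
eef_pos: [526.2, -140.5, 59.0]
tcp_rot: [0.6, -0.518, 0.482, 0.374]
wrist_force: [-3.7, 1.1, 1.0]
opening: 0.0
```

Run:
```python
from h import *
push(12,-165,59,15)
im=robot.camera("scene")[:,:,::-1]
cv2.imwrite("pics/s2.png",cv2.resize(im[150:290,160:370],None,fx=3.8,fy=3.8))
```

```text
rack x,y 1.3 -165.1 z 59.0 shift [  2.8 -10.4   0.2] rot [-0.001 -0.001  0.003] F [-3.7  1.1  1. ] q [ 0.16 -0.27 -0.62  0.11 -0.97 -1.98] t 14.0
```

View pics/s2.png

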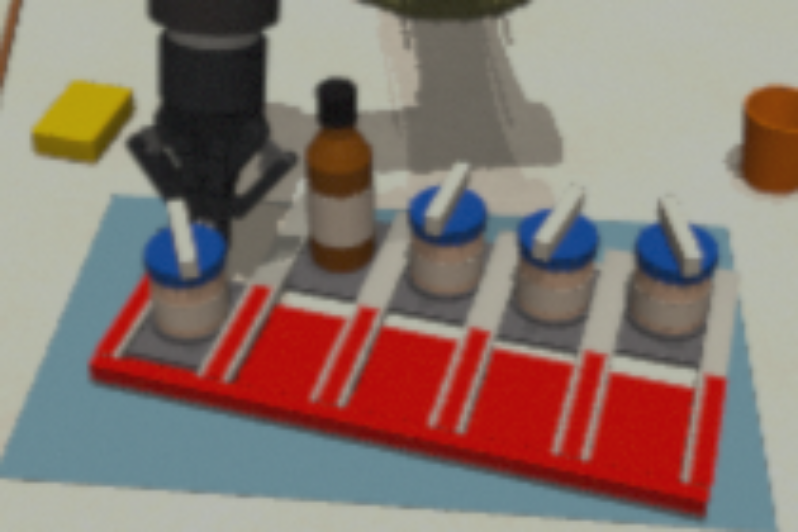

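The jar's foot looks close to the stop bar. I'll creep forward in 2 mm steps and watch the force.

Call:
{"op": "move_arm", "data": {
  "rows": [
    [0.5, -2, 0, 0, 0, 0, 0],
    [1, -4, 0, 0, 0, 0, 0],
    [1.6, -6, 0, 0, 0, 0, 0]
  ]
}}

```text
clock: 14.3
eef_pos: [531.5, -141.5, 58.9]
tcp_rot: [0.6, -0.518, 0.482, 0.374]
wrist_force: [-2.7, 1.0, 1.1]
opening: -0.002
```

Run:
```python
from h import *
push(12,-165,59,15)
im=robot.camera("scene")[:,:,::-1]
cv2.imwrite("pics/s3.png",cv2.resize(im[195:260,175:255],None,fx=9,fy=9,interpolation=cv2.INTER_CUBIC))
```

```text
rack x,y 6.7 -165.1 z 58.9 shift [ 1.3 -5.1  0.1] rot [-0.001 -0.001  0.003] F [-2.7  1.   1.1] q [ 0.16 -0.26 -0.61  0.11 -0.97 -1.97] t 14.3
```

View pics/s3.png

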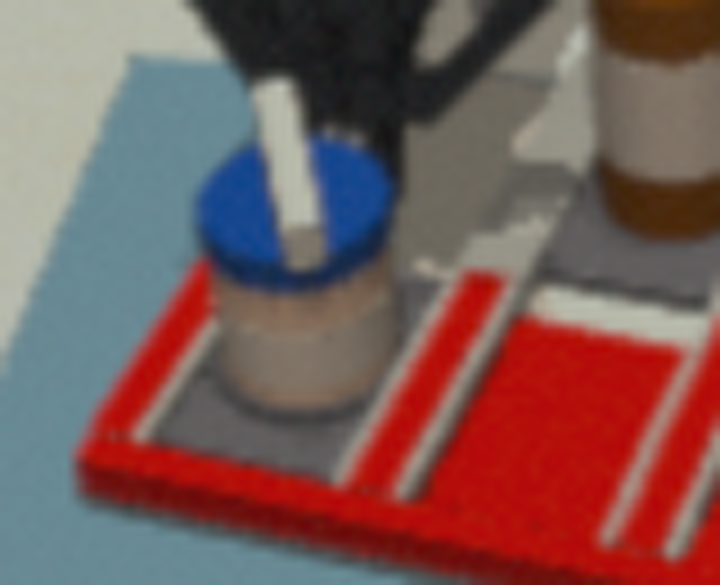

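Call:
{"op": "move_arm", "data": {
  "rows": [
    [0.5, -2, 0, 0, 0, 0, 0],
    [0.8, -3, 0, 0, 0, 0, 0],
    [0.8, -3, 0, 0, 0, 0, 0]
  ]
}}

```text
clock: 14.6
eef_pos: [534.9, -142.1, 59.0]
tcp_rot: [0.6, -0.518, 0.481, 0.374]
wrist_force: [-1.0, 0.2, 1.0]
opening: -0.0
```

Call:
{"op": "move_arm", "data": {
  "rows": [
    [0.4, -1.5, 0, 0, 0, 0, 0],
    [0.7, -2.5, 0, 0, 0, 0, 0],
    [0.7, -2.5, 0, 0, 0, 0, 0]
  ]
}}

```text
clock: 14.85
eef_pos: [537.6, -142.6, 59.0]
tcp_rot: [0.6, -0.518, 0.481, 0.374]
wrist_force: [-1.8, -0.6, 0.8]
opening: -0.0
```

Run:
```python
from h import *
push(12,-165,59,15)
c=robot.calibration("scene")
im=robot.camera("scene")[:,:,::-1]
m=O+56.5*L-164*N
print([proj(c,np.r_[(O+x*L-164*N)[:2],96]) for x in (45,56)])
im=np.ascontiguousarray(im)
cv2.imwrite("pics/s4.png",cv2.resize(im[195:260,175:255],None,fx=9,fy=9,interpolation=cv2.INTER_CUBIC))
```

```text
rack x,y 12.8 -165.0 z 59.0 shift [-0.2  0.8  0. ] rot [-0.001 -0.001  0.003] F [-1.8 -0.6  0.8] q [ 0.16 -0.24 -0.6   0.11 -0.97 -1.97] t 14.85
[array([207.847, 209.907]), array([206.147, 212.502])]
```

View pics/s4.png

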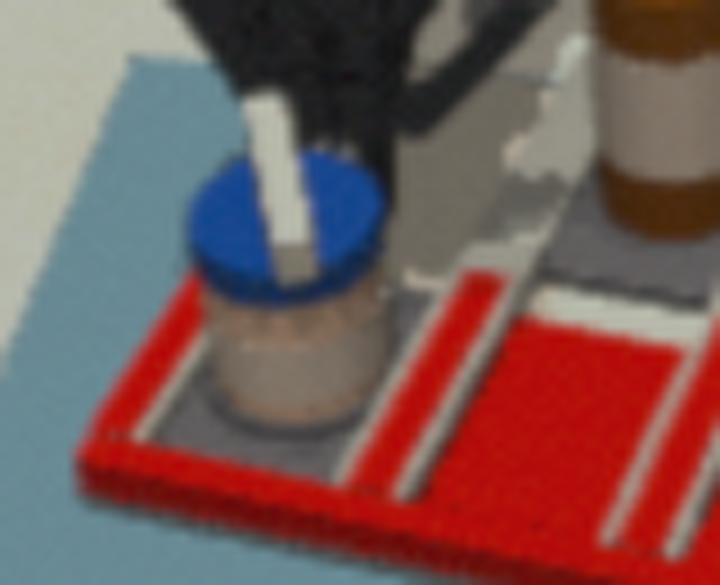

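The fin-top centre at pixel (206,213.9) puts the jar's axis at about rack x 57, so its foot is wholly on the strip. Now I'll back off, rise, and cross above the amber bottle to the lane 0 jar.

Call:
{"op": "move_arm", "data": {
  "rows": [
    [-5, 19, 0, 0, 0, 0, 0],
    [-44, 10, 0, 0, 0, 0, 0],
    [-84, 0, 0, 0, 0, 0, 0],
    [-124, -12, 0, 0, 0, 0, 0],
    [-155, -20, 0, 0, 0, 0, 0]
  ]
}}

```text
clock: 15.32
eef_pos: [517.3, -138.7, 218.3]
tcp_rot: [0.601, -0.519, 0.48, 0.373]
wrist_force: [1.3, -0.3, 1.0]
opening: 0.004
```

Run:
```python
from h import *
push(-108,0,215,15)
```

```text
rack x,y -7.8 -165.0 z 218.3 shift [-23.5  97.6 165. ] rot [-0.001 -0.     0.008] F [ 1.3 -0.3  1. ] q [ 0.17 -0.37 -0.41  0.1  -1.29 -1.95] t 15.32
```

Call:
{"op": "move_arm", "data": {
  "rows": [
    [-23, 97, 165, 0, 0, 0, 0],
    [-23, 97, 165, 0, 0, 0, 0],
    [-23, 97, 165, 0, 0, 0, 0],
    [-23, 97, 165, 0, 0, 0, 0],
    [-23, 97, 165, 0, 0, 0, 0]
  ]
}}

```text
clock: 15.73
eef_pos: [449.4, 44.9, 211.2]
tcp_rot: [0.601, -0.518, 0.48, 0.374]
wrist_force: [0.7, -0.5, 0.2]
opening: 0.001
```

Run:
```python
from h import *
push(-108,0,215,15);push(-108,0,110,15)
```

```text
rack x,y -109.2 2.4 z 211.2 shift [-3.4 -2.2 -2.4] rot [-0.     0.002  0.005] F [ 0.7 -0.5  0.2] q [ 0.71 -0.63 -0.62  0.21 -1.41 -2.49] t 15.73
rack x,y -109.2 2.4 z 211.2 shift [97.9 25.5 -2.6] rot [-0.     0.002  0.005] F [ 0.7 -0.5  0.2] q [ 0.71 -0.63 -0.62  0.21 -1.41 -2.49] t 15.73
```

Call:
{"op": "move_arm", "data": {
  "rows": [
    [40, 10, -2.5, 0, 0, 0, 0],
    [80, 21, -2.5, 0, 0, 0, 0],
    [115, 31, -2.5, 0, 0, 0.004, 0],
    [147, 39, -2.5, 0, 0, 0.004, 0],
    [147, 39, -2.5, 0, 0, 0.004, 0]
  ]
}}

```text
clock: 16.15
eef_pos: [447.2, 38.3, 51.3]
tcp_rot: [0.596, -0.516, 0.486, 0.376]
wrist_force: [-0.1, -0.6, -1.8]
opening: -0.002
```

Run:
```python
from h import *
push(-108,0,59,15);push(-60,0,59,15)
im=robot.camera("wrist")[:,:,::-1]
cv2.imwrite("pics/w12.png",cv2.resize(im,None,fx=1.5,fy=1.5))
```

```text
rack x,y -110.1 -4.5 z 51.3 shift [-7.  -3.9  4.5] rot [-0.    -0.006 -0.009] F [-0.1 -0.6 -1.8] q [ 0.69 -0.58 -0.89  0.22 -1.12 -2.53] t 16.15
rack x,y -110.1 -4.5 z 51.3 shift [  5.  -50.4   4.6] rot [-0.    -0.006 -0.009] F [-0.1 -0.6 -1.8] q [ 0.69 -0.58 -0.89  0.22 -1.12 -2.53] t 16.15
```

View pics/w12.png

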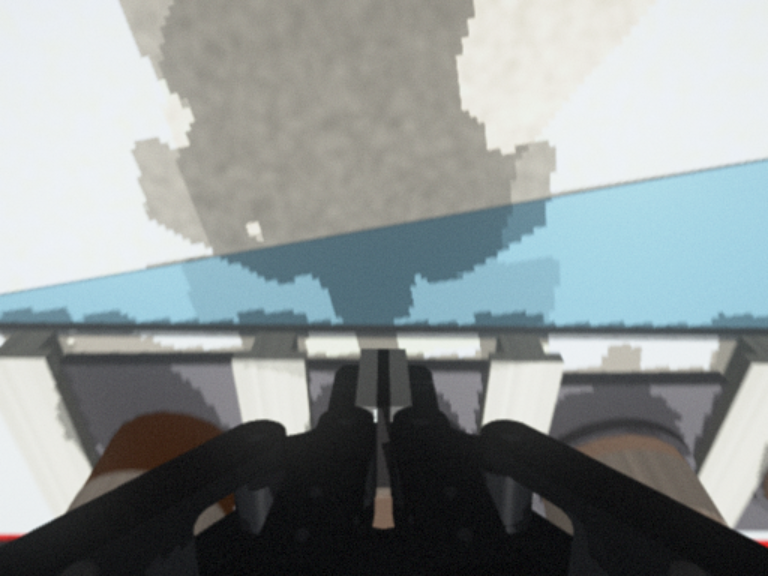

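Correcting height and sideways offset first, then pushing.

Call:
{"op": "move_arm", "data": {
  "rows": [
    [-5, -4, 3, 0, -0.003, -0.005, 0],
    [-5, -4, 3, 0, -0.003, -0.005, 0]
  ]
}}

```text
clock: 16.37
eef_pos: [455.9, 43.5, 69.1]
tcp_rot: [0.603, -0.518, 0.478, 0.373]
wrist_force: [0.3, 1.0, 0.2]
opening: -0.002
```

Run:
```python
from h import *
push(-108,0,59,15);push(-60,0,59,15)
```

```text
rack x,y -102.5 2.2 z 69.1 shift [ 8.3  8.  -2.3] rot [-0.001  0.006  0.01 ] F [0.3 1.  0.2] q [ 0.69 -0.58 -0.86  0.23 -1.12 -2.53] t 16.37
rack x,y -102.5 2.2 z 69.1 shift [ 21.1 -38.2  -2.3] rot [-0.001  0.006  0.01 ] F [0.3 1.  0.2] q [ 0.69 -0.58 -0.86  0.23 -1.12 -2.53] t 16.37
```

Call:
{"op": "move_arm", "data": {
  "rows": [
    [0, 0, 0, 0, 0, 0, 0],
    [0, 0, 0, 0, 0, 0, 0],
    [0, 0, 0, 0, 0, 0, 0]
  ]
}}

```text
clock: 16.62
eef_pos: [454.1, 42.6, 65.6]
tcp_rot: [0.602, -0.518, 0.48, 0.374]
wrist_force: [-0.2, -0.3, 0.3]
opening: -0.001
```

Run:
```python
from h import *
push(-108,0,59,15);push(-60,0,59,15)
```

```text
rack x,y -104.2 1.0 z 65.6 shift [ 5.3  5.4 -1. ] rot [-0.002  0.004  0.005] F [-0.2 -0.3  0.3] q [ 0.69 -0.58 -0.86  0.23 -1.12 -2.53] t 16.62
rack x,y -104.2 1.0 z 65.6 shift [ 18.  -40.9  -1. ] rot [-0.002  0.004  0.005] F [-0.2 -0.3  0.3] q [ 0.69 -0.58 -0.86  0.23 -1.12 -2.53] t 16.62
```

Settled. Start pushing while easing down about 6 mm.

Call:
{"op": "move_arm", "data": {
  "rows": [
    [6, 0, -1, 0, 0.004, 0.005, 0],
    [7.5, -5, -1, 0, 0.004, 0.005, 0],
    [9, -11, -1, 0, 0.004, 0.005, 0],
    [10.5, -17, -1, 0, 0.004, 0.005, 0],
    [12, -23, -1, 0, 0.004, 0.005, 0]
  ]
}}

```text
clock: 17.03
eef_pos: [478.5, 36.1, 58.0]
tcp_rot: [0.599, -0.517, 0.484, 0.375]
wrist_force: [-2.4, 0.2, -2.0]
opening: -0.0
```

Run:
```python
from h import *
push(13,0,59,15)
```

```text
rack x,y -79.0 -0.8 z 58.0 shift [ 22.6 -89.2   1. ] rot [-0.001 -0.003 -0.003] F [-2.4  0.2 -2. ] q [ 0.63 -0.47 -0.81  0.22 -1.07 -2.48] t 17.03
```

Call:
{"op": "move_arm", "data": {
  "rows": [
    [2.4, -9, 1, 0, 0, 0, 0],
    [4.8, -18, 1, 0, 0, 0, 0],
    [7.2, -27, 1, 0, 0, 0, 0],
    [9.6, -36, 1, 0, 0, 0, 0],
    [12, -45, 1, 0, 0, 0, 0]
  ]
}}

```text
clock: 17.45
eef_pos: [524.6, 28.1, 58.1]
tcp_rot: [0.599, -0.517, 0.484, 0.375]
wrist_force: [-4.8, 1.0, 0.1]
opening: -0.005
```

Run:
```python
from h import *
push(13,0,59,15)
```

```text
rack x,y -32.2 0.1 z 58.1 shift [ 10.7 -43.9   0. ] rot [-0.002 -0.003 -0.003] F [-4.8  1.   0.1] q [ 0.55 -0.32 -0.69  0.21 -1.01 -2.4 ] t 17.45
```

Call:
{"op": "move_arm", "data": {
  "rows": [
    [2.4, -9, 0, 0, 0, 0, 0],
    [4.8, -18, 0, 0, 0, 0, 0],
    [6.7, -25, 0, 0, 0, 0, 0],
    [8.6, -32, 0, 0, 0, 0, 0],
    [9.7, -36, 0, 0, 0, 0, 0]
  ]
}}

```text
clock: 17.87
eef_pos: [561.3, 20.9, 58.1]
tcp_rot: [0.599, -0.517, 0.483, 0.375]
wrist_force: [-2.8, 0.5, -1.1]
opening: 0.002
```

Call:
{"op": "move_arm", "data": {
  "rows": [
    [0.6, -2.5, 0, 0, 0, 0, 0],
    [1.3, -5, 0, 0, 0, 0, 0],
    [1.3, -5, 0, 0, 0, 0, 0]
  ]
}}

```text
clock: 18.12
eef_pos: [566.1, 20.4, 58.7]
tcp_rot: [0.599, -0.517, 0.483, 0.375]
wrist_force: [-1.3, -0.2, -0.7]
opening: -0.002
```

Run:
```python
from h import *
push(13,0,59,15)
im=robot.camera("scene")[:,:,::-1]
c=robot.calibration("scene")
print([proj(c,np.r_[(O+x*L)[:2],96]) for x in (45,56)])
cv2.imwrite("pics/s5.png",cv2.resize(im[150:290,160:370],None,fx=3.8,fy=3.8))
```

```text
rack x,y 10.0 0.4 z 58.7 shift [ 0.4 -3.  -0.4] rot [-0.001 -0.002 -0.001] F [-1.3 -0.2 -0.7] q [ 0.48 -0.2  -0.59  0.2  -0.98 -2.34] t 18.12
[array([268.347, 221.219]), array([267.153, 224.036])]
```

View pics/s5.png

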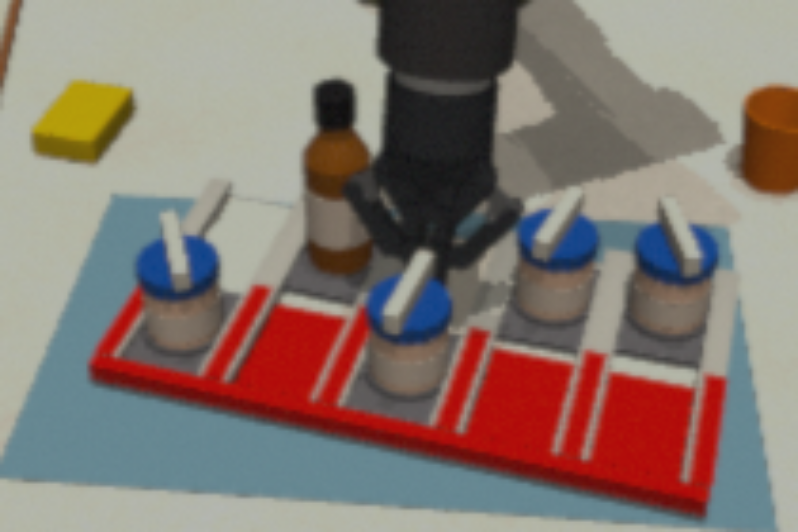

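Lane 0's fin-top centre is near (267.4,225); the prediction for x=56 is (267.2,224). I'll nudge 2 mm more, then retract and rise.

Call:
{"op": "move_arm", "data": {
  "rows": [
    [0.5, -2, 0, 0, 0, 0, 0],
    [0.5, -2, 0, 0, 0, 0, 0]
  ]
}}

```text
clock: 18.33
eef_pos: [568.0, 20.3, 59.0]
tcp_rot: [0.599, -0.517, 0.482, 0.375]
wrist_force: [-1.9, 0.1, -0.6]
opening: 0.001
```

Call:
{"op": "move_arm", "data": {
  "rows": [
    [-5, 19, 0, 0, 0, 0, 0],
    [-44, 10, 0, 0, 0, 0, 0],
    [-84, 0, 0, 0, 0, 0, 0],
    [-124, -12, 0, 0, 0, 0, 0],
    [-164, -23, 0, 0, 0, 0, 0]
  ]
}}

```text
clock: 18.75
eef_pos: [548.4, 24.3, 226.4]
tcp_rot: [0.6, -0.518, 0.481, 0.374]
wrist_force: [1.5, -0.5, 0.7]
opening: 0.001
```

Run:
```python
from h import *
goto([480,30,340],np.radians(90))
```

```text
pos [548.4  24.3 226.4] yaw deg 79.1 -> shift [-127.4   36.3   -7.3] rot [-0.19  -0.025  0.263] q [ 0.51 -0.32 -0.38  0.18 -1.32 -2.3 ] t 18.75
```

Call:
{"op": "move_arm", "data": {
  "rows": [
    [-127, 36, -7, -0.09, -0.01, 0.13, 0],
    [-127, 36, -7, -0.19, -0.025, 0.263, 0],
    [-127, 36, -7, -0.19, -0.025, 0.263, 0],
    [-127, 36, -7, -0.19, -0.025, 0.263, 0],
    [-127, 36, -7, -0.19, -0.025, 0.263, 0]
  ]
}}

```text
clock: 19.17
eef_pos: [481.6, 30.4, 341.4]
tcp_rot: [0.502, -0.501, 0.498, 0.499]
wrist_force: [0.3, 0.5, -0.1]
opening: 0.001
```

Call:
{"op": "move_arm", "data": {
  "rows": [
    [0, 0, 0, 0, 0, 0, 0],
    [0, 0, 0, 0, 0, 0, 0],
    [0, 0, 0, 0, 0, 0, 0]
  ]
}}

```text
clock: 19.42
eef_pos: [480.5, 30.3, 335.1]
tcp_rot: [0.499, -0.499, 0.502, 0.501]
wrist_force: [0.3, -0.1, 0.3]
opening: -0.005
```

Run:
```python
from h import *
import pickle
c=robot.calibration("wrist");im=robot.camera("wrist")[:,:,::-1]
cv2.imwrite("pics/w20.png",im);pickle.dump(c,open("w20.pkl","wb"))
cv2.imwrite("pics/w20z.png",cv2.resize(im,None,fx=1.5,fy=1.5,interpolation=cv2.INTER_CUBIC))
```

```text
(no output)
```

View pics/w20z.png

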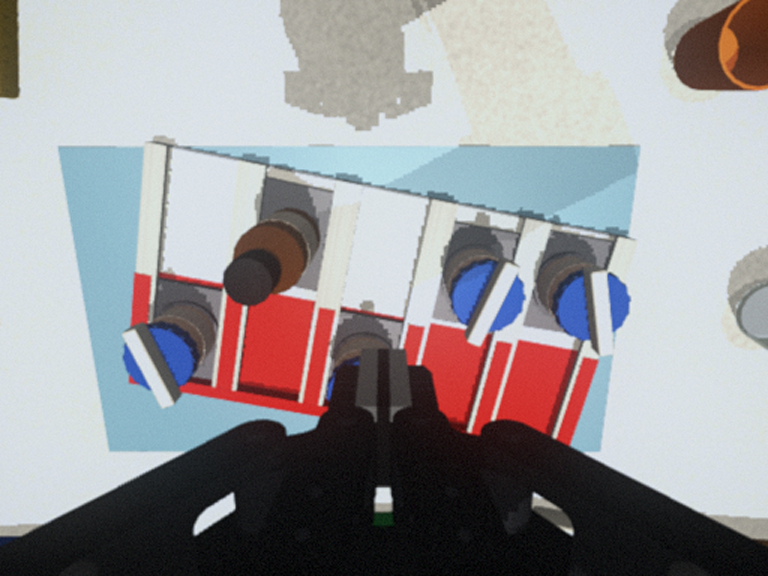

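Both pushed jars show a red sliver behind their feet, at (190,280) and (370,312), so the feet are wholly on the strip. Checking the fin angles and positions next.

Run:
```python
from h import *
im=cv2.imread("pics/w20.png")
cv2.imwrite("pics/w20a.png",cv2.resize(im[165:245,280:430],None,fx=5.3,fy=5.3,interpolation=cv2.INTER_CUBIC))
cv2.imwrite("pics/w20b.png",cv2.resize(im[175:285,75:225],None,fx=5.3,fy=5.3,interpolation=cv2.INTER_CUBIC))
```

```text
(no output)
```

View pics/w20a.png

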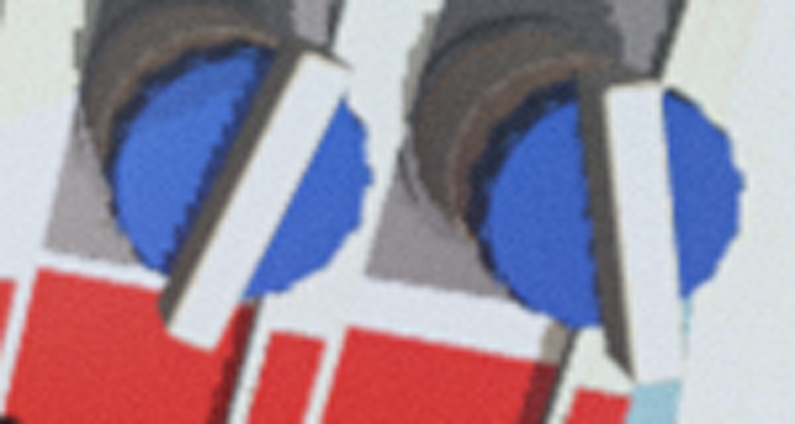

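View pics/w20b.png

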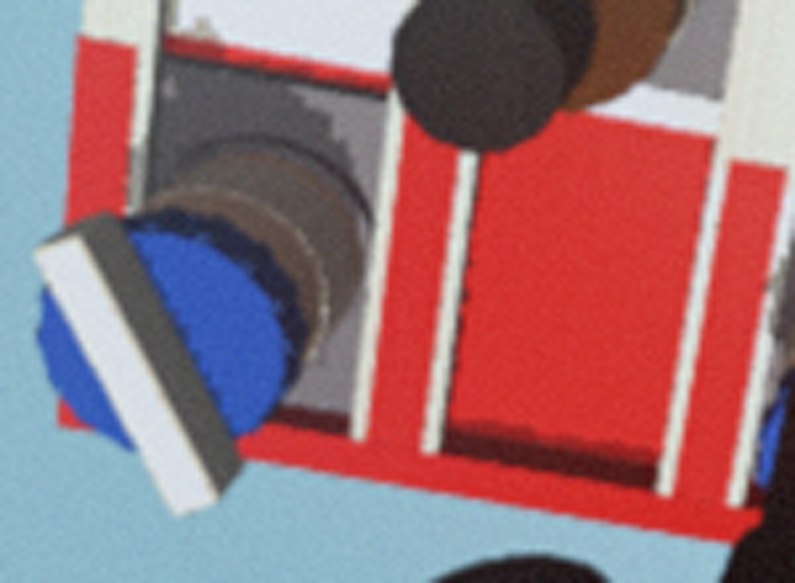

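Run:
```python
from h import *
import pickle
c=pickle.load(open("w20.pkl","rb"))
J={4:((280,165),[(303,52),(348,70),(213,350),(168,327)]),5:((280,165),[(605,90),(662,84),(682,376),(636,382)]),1:((75,175),[(36,255),(76,235),(217,495),(180,515)])}
for k,(o,pts) in J.items():
    P=np.array([onz(c,o[0]+u/5.3,o[1]+v/5.3,96)[:2] for u,v in pts])
    d=(P[2]+P[3]-P[0]-P[1])/2;m=P.mean(0);r=np.r_[m,0]-O
    print(k,m,"rack",r@L,r@N,"fin deg",np.degrees(np.arctan2(d[1],d[0])))
```

```text
4 [527.78  110.782] rack -44.69048067553773 81.88382130356229 fin deg -22.108649301808942
5 [535.263 192.673] rack -52.827836666828105 163.71265431192663 fin deg 11.201765356067668
1 [ 579.235 -148.721] rack 54.90709297765337 -163.2076436248375 fin deg 20.593881142771323
```

Run:
```python
from h import *
im=robot.camera("scene")[:,:,::-1]
cv2.imwrite("pics/s6.png",cv2.resize(im[150:290,110:450],None,fx=2.3,fy=2.3))
```

```text
(no output)
```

View pics/s6.png

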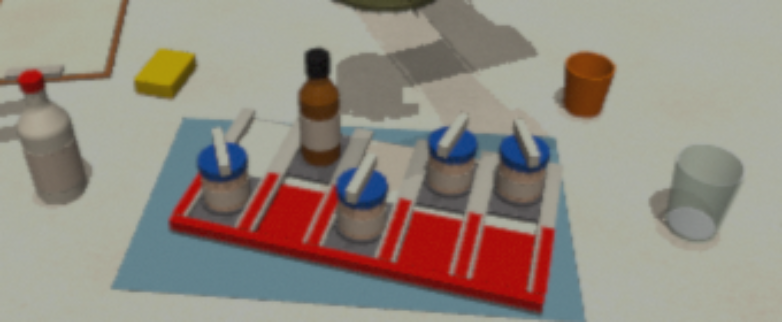

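All the jars are upright, two are on the strip at the stop bar, and the bystanders haven't moved. Handing in.

Run:
```python
from bench import robot
print(robot.job_done(), robot.state()["clock"])
```

```text
the job is handed in; nothing more can be done
the job is handed in; nothing more can be done
```

I tried all four caps and slid both loose-capped jars, in the lanes at rack y = −164 and 0, onto the red strip. I handed in at about 19.5 s on the robot's clock; no verdict was reported.

| Lane (rack y) | Cap | Turn left (rad) | Jar at the end |
|---|---|---|---|
| −164 mm | loose | about 0.25 | axis at about rack x = 55 mm (wrist view) |
| 0 mm | loose | about 0.215 | axis at about rack x = 56–58 mm (scene view) |
| +82 mm | tight, sprang back | about 0.105 | within 2 mm of its start |
| +164 mm | tight, sprang back | about 0.09 | within 2 mm of its start |

- **Forces:** I pushed the jars low on the wall, and the wrist readings I saw stayed at or below about 5 N.
- **Bystanders:** the last scene picture shows every jar upright and the amber bottle, cup, yellow box, beaker and white bottle apparently where they began. I judged that by eye and did not measure it.
- **Weaker checks:**
    - The wrist and joint torque readings were too noisy to tell tight from loose, so I judged it by whether each fin sprang back on release.
    - The two remaining turns on the tight caps read slightly above the stated 0.08 rad, within my measuring error of about 1–2°.
    - The fingers hid the lane 0 jar in the final wrist picture. Its position rests on the scene view and the red sliver visible behind its foot, and its turn comes from the gripper's angle when I released it.

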